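Clear the tile dresser's catch tray and check its belt tensioner

ROBOT

A 6-joint arm with a two-finger parallel gripper is mounted at the origin on a cart in front of the work surface, level with it; the furniture and walls round the work are solid. World frame = base frame: x ahead of the robot, y to its left, z up, the work surface at z = 0. Lengths are in mm, angles in degrees, forces in N, time in s.
With the tool pointing down it reaches from about 350 to 850 mm from the base axis. Payload 8.1 kg.
Tool frame: the origin (TCP) lies midway between the tips of the shut fingers; the grasp point (between the pads) lies hold_point_z behind it (hold_point_z is the distance from the TCP to the grasp point, in mm); z points along the fingers, x is the direction in which the jaws open and shut, and the axes are right-handed (so a half turn about z gives the same grasp; the last joint's range is limited). The gripper opens to 85 mm and grips with 20 to 120 N. Pads are 22 mm wide; open, the fingers measure 114 mm over their backs; the gripper's body (76 mm by 85 mm) begins 54 mm behind the grasp point. The pads swing forward as they close: fully open they stand 13 mm farther back than shut.
Start: joints at [-73.763, 7.471, 85.268, -0, 87.261, -4.893], TCP at [216.318, -559.653, 231.292] pointing down, gripper open.
Joint ranges: [-169.43, 169.43], [-51.17, 129.36], [1.28, 143.12], [-76.62, 256.62], [0, 156.53], [-152.29, 152.29]. Speed limits (degrees/s): [136.94, 136.94, 159.86, 180, 180, 180].

INTERFACE

Orientations are given as [roll, pitch, yaw] about the fixed x, y, z axes, in that order (R = Rz(yaw) Ry(pitch) Rx(roll)).
In Python, from bench import * gives the robot as it stands.
- The arm moves only by the shell command python3 -m pendant 'ROWS' [OPENING] [FORCE]. ROWS is JSON, a list that holds one entry, the list of rows, each a list of 4 numbers: the shift along the tool's x, y, z normalised to -1 to 1, where 1 is 0.02 m, then the turn about the tool's z normalised to -1 to 1, where 1 is 0.08 rad. A call has exactly 10 rows; each row shifts and turns the pose as measured when the row begins, along the tool's axes as they then stand; what a row does not reach is not made up. A row lasts 1/12 s, in which the tool goes at most 41.7 mm and 7.16 degrees, less where a joint would pass 70% of its speed; a pose out of reach is approached as far as the arm can. A call with a number of a shift or a turn outside -1 to 1 is refused whole. A call with a gripper value outside its range is refused whole. OPENING is the gripper's target within -1 to 1 (fully open at 1, half-way at 0, shut at -1), set as the call begins (- or left out, the last holds). The fingers move at their own pace and stop on an object; FORCE is the grip in N (left out, the last holds). Time passes only in rows, so rows that do not move let the fingers close, or fill a call up. It gives the time, the measured TCP pose, the force and the opening at its end, in the units of the state.
- sense(): the state, without advancing time (a new reading comes with each control period).
- snapshot(name): name is "scene" or "top" or "wrist"; returns the picture (400x640x3 uint8, red, green, blue); there is no depth.
- calibration(name): a dict with "mtx" (3x3 intrinsics, pixels), "D" ([k1, k2, p1, p2, k3] as OpenCV has them; the pictures are not rectified), "world_to_cam" (4x4, takes a point from world to camera coordinates); the wrist camera has in their place "hand_eye" (4x4, takes a point from camera to tool coordinates, whose origin is the TCP and whose axes are the tool frame's). Camera axes: x right, y down, z forward; pixel columns grow to the right and rows downward; lengths in mm; the calibration is good to about 2 mm. A picture is of the moment at which its call begins: read the wrist's pose just before it. calibration takes no time and is no camera call.
- hand_in(): hands the job in, once; it reports no verdict.
The state is a dict: "time": time; "joint_pos": joint angles; "qd": joint speeds; "joint_efforts": joint torques, N m; "tool_pos": TCP position; "tcp_rot": TCP orientation; "ft_force": force on the tool from outside, world axes, zero at the start; "wrist_torque": the same for the moment, N m; "finger_gap": finger opening in mm.
Only numpy, scipy, OpenCV 4.12 (cv2) and the standard library are available. Lean on these libraries where they do the work, as an engineer would, in place of code of your own. Each camera call takes 0.05 s, during which the arm holds its last target.

TASK

Service the belt-driven tile dresser: put every finished tile from its catch tray into the plywood tote, right down inside it (one that a knock tips over in the tote may stay lying). Slide the guard plate fully open, push the sprung tensioner arm away from the belt until its pointer stands at the brass index tab on the scale (never more than one scale division beyond it), hold it there for two seconds, let it return to rest against the belt and slide the guard fully shut again. Tiles and tensioner may be done in either order; leave the spare tile that stands on the table and the other things where they are.

Things in the scene. Friction and masses are not known exactly. Their poses are not given: they have to be found in the camera images.
- dresser: bench tile dresser, fixed: grey deck 250 x 260 mm, top 20 mm above the table; in front a belt on two pulleys (tops 51 mm, abrasive disc on the right one 54 mm); motor box at the back left (70 mm high), guard rail along the back edge (94 mm high); steel catch tray on its right. Origin at table level; x points to the dresser's back, y to its left
- tray_floor (a point): centre of the catch tray's floor, top face, at x = -30, y = -245 mm of the dresser. Tray 220 x 220 mm outside, walls 5 mm thick and 24 mm high, floor 5 mm thick
- guard (a joint): the guard plate's slide, m: 0 = shut (over the tensioner's post, which it hides), 0.13 = fully open; moves along the dresser's +y (to its left). About 2 N of friction; it stays where it is left. Plate 160 (x) x 120 (y) mm, 4 mm thick, top 106 mm above the table
- guard_knob (a point): top centre of the guard's upright round black knob, 16 mm in diameter, 30 mm tall, standing on the plate's middle; top 136 mm above the table. Pinch it from above. Its axes are the dresser's axes
- tensioner (a joint): angle of the sprung tensioner arm, rad: 0 = at rest against the belt, stop at 0.62; grows as the arm is pushed away from the belt, toward the dresser's back (+x), turning anticlockwise from above. The spring drives it back to 0: about 4 N at the post at rest, 10 N at 0.5 rad. At 0 the arm points along the dresser's -y from the pivot
- tensioner_pivot (a point): the arm's vertical hinge axis, at x = 0, y = 90 mm in the dresser's frame
- post_top (a point): top centre of the upright round steel post, 16 mm in diameter, near the arm's end, 115 mm from the pivot axis; the post rises from 56 to 96 mm above the table. Push or pinch it from above
- pointer_tip (a point): tip of the arm's black pointer, 148 mm from the pivot axis; it runs along the scale, a light metal sector with a mark every 5 degrees (0.087 rad, 13 mm along the pointer's path), a longer one every 10
- index_tab (a joint): angle of the small brass index tab clamped on the scale's rim, rad, measured like the tensioner's angle about the same axis; the pointer is at the tab when both angles are equal. Differs from start to start; leave it where it is
- tab_tip (a point): the place of the pointer's tip when it stands at the index tab
- tote: loose open plywood tote, 200 x 200 mm outside, 45 mm high, walls and floor 6 mm thick, 0.7 kg. Origin: centre of its underside; z up, x and y along its sides
- tile_1: finished tile, in the dresser's catch tray at the start; may be absent. Glazed, L-shaped: flat foot 44 (x) x 46 (y) mm, 6 mm thick, and along its -x edge an upright plate 7 mm thick, 46 mm wide, 62 mm tall overall. Origin: centre of the foot's underside; z up. The upright's mid-thickness lies at x = -18.5 mm; grip it across x near its top
- tile_2: finished tile, in the dresser's catch tray at the start; may be absent. Glazed, L-shaped: flat foot 44 (x) x 46 (y) mm, 6 mm thick, and along its -x edge an upright plate 7 mm thick, 46 mm wide, 62 mm tall overall. Origin: centre of the foot's underside; z up. The upright's mid-thickness lies at x = -18.5 mm; grip it across x near its top
- tile_3: finished tile, in the dresser's catch tray at the start; may be absent. Glazed, L-shaped: flat foot 44 (x) x 46 (y) mm, 6 mm thick, and along its -x edge an upright plate 7 mm thick, 46 mm wide, 62 mm tall overall. Origin: centre of the foot's underside; z up. The upright's mid-thickness lies at x = -18.5 mm; grip it across x near its top
- tile_4: finished tile, in the dresser's catch tray at the start; may be absent. Glazed, L-shaped: flat foot 44 (x) x 46 (y) mm, 6 mm thick, and along its -x edge an upright plate 7 mm thick, 46 mm wide, 62 mm tall overall. Origin: centre of the foot's underside; z up. The upright's mid-thickness lies at x = -18.5 mm; grip it across x near its top
- spare_tile: another test tile of the same shape, standing on the table in front of the dresser: not to be moved
- tape: roll of masking tape, 100 mm across, 24 mm high, lying on the table; leave alone
- kidney: flat wooden rib 55 x 105 x 6 mm on the table; leave alone
- glaze_tub: lidded tub 75 mm across, 72 mm high, behind the tote; leave alone
- sample_tub: lidded tub 69 mm across, 57 mm high, behind the tote; leave alone
Things that resemble listed ones, but are neither listed nor needed, are in the scene too. What is shaped like the tile_1 but blue or orange is not meant.

How it is judged (in metres and radians):
On the way, in this order (a step that is already met when the one before it is completed fails the run):
1. the guard is slid open (at least 110 mm of its 130) (value of joint guard above 0.11 m), for 0.2 s.
2. the tensioner's pointer is held within 5 mm of the index tab for 2 s (horizontal distance between pointer_tip and tab_tip below 0.005 m), for 1.9 s.
3. the tensioner is back at rest and the guard is shut (value of joint tensioner below 0.04 rad and value of joint guard below 0.012 m), for 0.2 s.
At the end, for the whole second after the job is handed in: Every tile of the catch tray is in the tote, standing or lying, and at rest: its origin inside the walls and less than 45 mm above the tote's underside; the tote stands level; the guard is shut to within 12 mm; the tensioner is within 0.04 rad of its rest (all of step 3 and angle between tote's own z axis and vertical below 0.05 rad and x of tile_1 in the frame of tote between -0.094 and 0.094 m and y of tile_1 in the frame of tote between -0.094 and 0.094 m and z of each of tile_1, tile_2, tile_3, tile_4 in the frame of tote below 0.045 m and linear speed of each of tile_1, tile_2, tile_3, tile_4 below 0.03 m/s and x of tile_2 in the frame of tote between -0.094 and 0.094 m and y of tile_2 in the frame of tote between -0.094 and 0.094 m and x of tile_3 in the frame of tote between -0.094 and 0.094 m and y of tile_3 in the frame of tote between -0.094 and 0.094 m and x of tile_4 in the frame of tote between -0.094 and 0.094 m and y of tile_4 in the frame of tote between -0.094 and 0.094 m); the robot touches nothing.
It fails at once if the pointer goes more than a scale division (13 mm) past the index tab (x of pointer_tip in the frame of tab_tip above 0.013 m).
It fails at once if the index tab is shifted (distance of tab_tip from where it was at the start of the episode above 0.008 m).
It fails at once if a bystander is disturbed by more than 30 mm (distance of any of spare_tile, tape, kidney, glaze_tub, sample_tub from where it was at the start of the episode above 0.03 m).
Of tile_1, tile_2, tile_3, tile_4 only 3 to 4 are there at a start; the rules pass over those that are not, and their reading is None.
At some moment in a run one of tote may be knocked a few centimetres aside while the robot is not near it.
It also fails if it takes over 200 s, if anything falls off the work surface, if the arm or the gripper's body presses on something with over 40 N, if the wrist force passes 120 N, or if a joint passes its speed limit or range.

## Working session

There is one attempt and no reset: what is moved stays moved. The work goes in short steps, Python scripts to look and compute and a shell command to move; the robot and the scene stay as the last step left them, time stands still between calls to the robot, and variables do not carry over. Pictures are saved under pics/ and viewed, and the job is handed in when it is done.

```bash
ls; mkdir -p pics; cat > h.py <<'E'
from bench import *
import numpy as np, cv2
def shot(n,f):
    s=sense(); im=snapshot(n); cv2.imwrite('pics/'+f,im[:,:,::-1]); np.save('pics/'+f+'.npy',im); return s,im
E
python3 - <<'E'
from h import *
print(sense())
for n in ["scene","top","wrist"]:
    shot(n,n+'0.png'); c=calibration(n); print(n,{k:np.round(v,4).tolist() for k,v in c.items()})
E
```

```text
pics
{'time': 0.0, 'joint_pos': array([-7.37627976e+01,  7.51493432e+00,  8.53295103e+01,  4.36579794e-04,
        8.72616897e+01, -4.89315854e+00]), 'qd': array([-0.00341347, -0.00158799, -0.05123812, -0.05882441,  0.04069419,
       -0.04199007]), 'joint_efforts': array([-1.27839194e-03, -5.69389379e+01, -5.00566328e+01, -3.57244135e-04,
        1.45165657e-02,  1.74152336e-05]), 'tool_pos': array([ 216.16249949, -559.11787957,  230.24403178]), 'tcp_rot': array([-1.79990512e+02,  1.05710296e-01, -6.88696516e+01]), 'ft_force': array([ 0.30466095, -0.77878822, -1.30884106]), 'wrist_torque': array([ 0.06954926, -0.03025347, -0.0112164 ]), 'finger_gap': 85.4976699120908}
scene {'mtx': [[390.6936, 0.0, 320.5129], [0.0, 390.6936, 198.9708], [0.0, 0.0, 1.0]], 'D': [-0.0546, 0.0, 0.0, 0.0, 0.0], 'world_to_cam': [[-0.8759, -0.4822, 0.015, 431.6698], [-0.331, 0.5781, -0.7458, 255.8535], [0.351, -0.6582, -0.666, 943.4562], [0.0, 0.0, 0.0, 1.0]]}
top {'mtx': [[405.8829, 0.0, 318.8775], [0.0, 405.8829, 196.6768], [0.0, 0.0, 1.0]], 'D': [0.0183, 0.0, 0.0, 0.0, 0.0], 'world_to_cam': [[-0.0775, -0.997, 0.0019, 2.7921], [-0.9758, 0.0755, -0.2051, 556.3313], [0.2043, -0.0177, -0.9787, 1201.16], [0.0, 0.0, 0.0, 1.0]]}
wrist {'mtx': [[358.3682, 0.0, 322.9433], [0.0, 358.3682, 202.9664], [0.0, 0.0, 1.0]], 'D': [-0.0317, 0.0, 0.0, 0.0, 0.0], 'hand_eye': [[1.0, 0.0007, -0.0004, 0.2956], [-0.0006, 0.9537, 0.3007, -75.7795], [0.0006, -0.3007, 0.9537, -141.8463], [0.0, 0.0, 0.0, 1.0]]}
```

View pics/scene0.png

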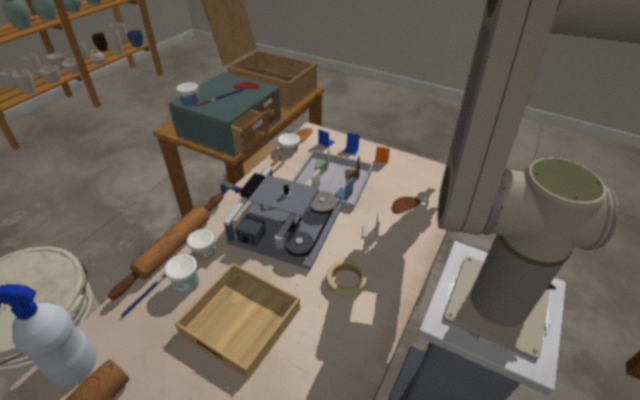

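View pics/top0.png

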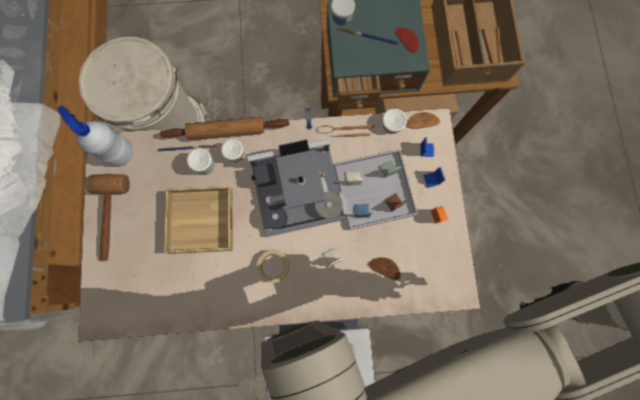

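View pics/wrist0.png

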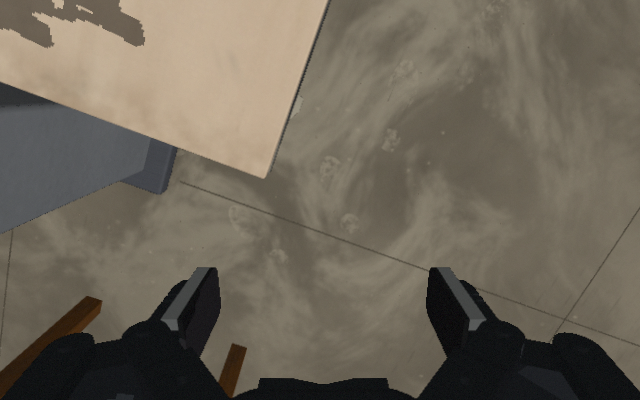

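```bash
cat >> h.py <<'E'
def ray(n,px,s=None):
    c=calibration(n); K=np.array(c['mtx']);D=np.array(c['D'],float)
    u=cv2.undistortPoints(np.array(px,float).reshape(-1,1,2),K,D).reshape(-1,2)
    d=np.c_[u,np.ones(len(u))]
    if n=='wrist':
        from scipy.spatial.transform import Rotation as R
        T=np.eye(4);T[:3,:3]=R.from_euler('xyz',s['tcp_rot'],degrees=True).as_matrix();T[:3,3]=s['tool_pos']
        M=T@np.array(c['hand_eye'])
    else: M=np.linalg.inv(np.array(c['world_to_cam']))
    return M[:3,3],d@M[:3,:3].T
def onz(n,px,z,s=None):
    o,d=ray(n,px,s); z=np.broadcast_to(z,len(d)); t=(z-o[2])/d[:,2]; return o+d*t[:,None]
def proj(n,P,s=None):
    c=calibration(n); P=np.atleast_2d(np.array(P,float))
    if n=='wrist':
        from scipy.spatial.transform import Rotation as R
        T=np.eye(4);T[:3,:3]=R.from_euler('xyz',s['tcp_rot'],degrees=True).as_matrix();T[:3,3]=s['tool_pos']
        W=np.linalg.inv(T@np.array(c['hand_eye']))
    else: W=np.array(c['world_to_cam'])
    r,_=cv2.Rodrigues(W[:3,:3]); return cv2.projectPoints(P,r,W[:3,3],np.array(c['mtx']),np.array(c['D'],float))[0].reshape(-1,2)
def crop(src,dst,x0,y0,x1,y1,k):
    im=cv2.imread('pics/'+src)[y0:y1,x0:x1]; cv2.imwrite('pics/'+dst,cv2.resize(im,None,fx=k,fy=k,interpolation=cv2.INTER_CUBIC))
E
python3 - <<'E'
from h import *
crop('top0.png','top0c.png',240,130,440,280,4)
crop('scene0.png','scene0c.png',215,120,395,255,4)
E
```

```text
(no output)
```

View pics/top0c.png

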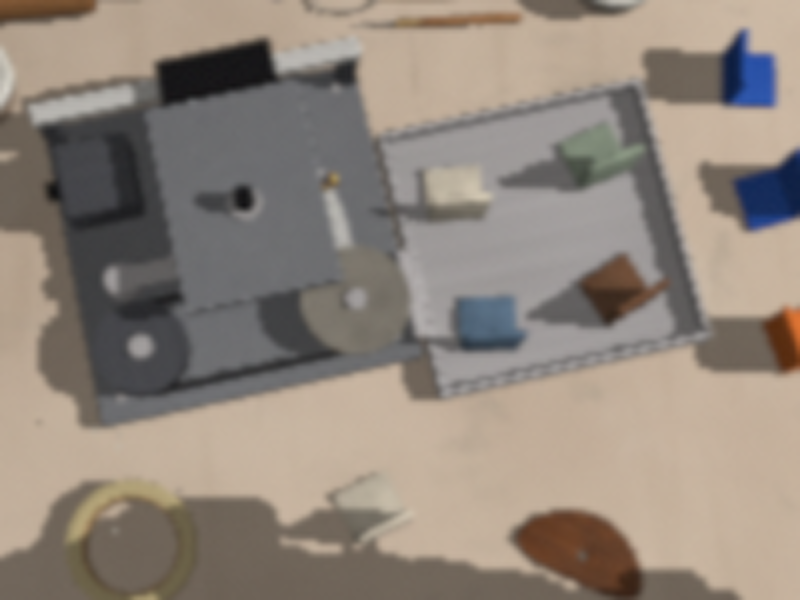

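View pics/scene0c.png

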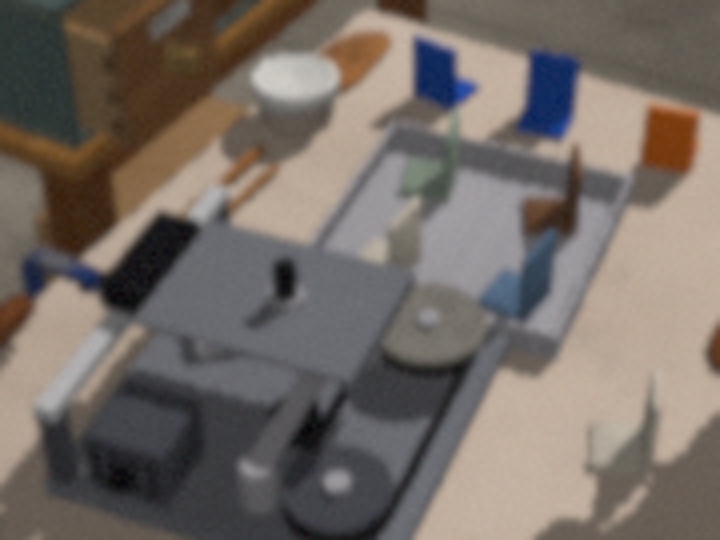

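```bash
python3 - <<'E'
from h import *
t=lambda a:np.array(a,float)/4+[240,130]
np.set_printoptions(precision=1,suppress=True)
print('knob',onz('top',t([[243,197]]),136))
print('deck F corners L,R',onz('top',t([[105,422],[420,356]]),20))
print('tray top corners FL FR BR BL',onz('top',t([[442,395],[708,335],[638,85],[383,135]]),24))
s=lambda a:np.array(a,float)/4+[215,120]
print('knob scene',onz('scene',s([[288,264]]),136))
print('tray scene FR, BR, FL',onz('scene',s([[632,178],[395,125],[548,345]]),24))
# tile foot-ish centres
print('tiles', onz('top',t([[450,185],[588,155],[487,312],[613,285]]),11))
print('uprights tops', onz('top',t([[478,197],[628,160],[507,333],[647,292]]),67))
print('tote rims', onz('top',[[165,189],[231,187],[233,251],[166,253]],45))
E
```

```text
knob [[594.6  10.1 136. ]]
deck F corners L,R [[ 451.6  133.    20. ]
 [ 484.5 -117.6   20. ]]
tray top corners FL FR BR BL [[ 451.9 -131.7   24. ]
 [ 483.1 -345.4   24. ]
 [ 692.5 -314.7   24. ]
 [ 666.4 -103.8   24. ]]
knob scene [[592.1  11.4 136. ]]
tray scene FR, BR, FL [[ 477.7 -339.6   24. ]
 [ 689.3 -306.9   24. ]
 [ 450.3 -116.3   24. ]]
tiles [[ 623.9 -155.4   11. ]
 [ 640.4 -270.1   11. ]
 [ 517.1 -175.    11. ]
 [ 531.3 -278.    11. ]]
uprights tops [[ 598.3 -170.1   67. ]
 [ 618.9 -289.6   67. ]
 [ 490.1 -181.7   67. ]
 [ 513.6 -291.9   67. ]]
tote rims [[619.2 438.6  45. ]
 [609.8 232.7  45. ]
 [409.3 233.2  45. ]
 [419.2 435.5  45. ]]
```

```bash
cat >> h.py <<'E'
def go(p,yaw=None):
    s=sense(); y=s['tcp_rot'][2]; a=np.radians(y); d=np.array(p,float)-s['tool_pos']
    tx=np.array([np.cos(a),np.sin(a),0]); ty=np.array([np.sin(a),-np.cos(a),0])
    print('pos',s['tool_pos'].round(1),'yaw',round(y,1),'gap',round(s['finger_gap'],1),'f',s['ft_force'].round(1),'t',round(s['time'],1))
    print('units x,y,z:',np.round([d@tx/20,d@ty/20,-d[2]/20],2),'turn units', None if yaw is None else round(-((yaw-y+180)%360-180)/4.584,2))
E
python3 -m pendant '[[[0,0,0,-1],[0,0,0,-1],[0,0,0,-1],[0,0,0,-1],[0,0,0,-1],[0,0,0,-1],[0,0,0,-1],[0,0,0,-1],[0,0,0,-1],[0,0,0,-1]]]' 1
python3 -m pendant '[[[0,0,-0.2,-1],[0,0,-0.2,-1],[0,0,-0.2,-1],[0,0,-0.2,-1],[0,0,-0.2,-1],[0,0,-0.2,-1],[0,0,-0.2,-1],[0,0,0,0],[0,0,0,0],[0,0,0,0]]]'
python3 -c "
from h import *
go([560,60,260],8)"
```

```text
time: 0.98
tool_pos: [215.5, -556.8, 225.6]
tcp_rot: [-179.5, 0.3, -21.0]
ft_force: [-0.9, -0.6, -0.7]
finger_gap: 85.5
time: 1.82
tool_pos: [214.9, -554.7, 249.7]
tcp_rot: [-178.9, 0.1, 12.7]
ft_force: [-0.8, 0.5, 0.7]
finger_gap: 85.7
pos [ 214.9 -554.7  249.7] yaw 12.7 gap 85.7 f [-0.8  0.5  0.7] t 1.8
units x,y,z: [ 23.59 -26.19  -0.52] turn units 1.02
```

```bash

python3 -m pendant '[[[0.88,-0.97,0,0.1],[0.88,-0.97,0,0.1],[0.88,-0.97,0,0.1],[0.88,-0.97,0,0.1],[0.88,-0.97,0,0.1],[0.88,-0.97,0,0.1],[0.88,-0.97,0,0.1],[0.88,-0.97,0,0.1],[0.88,-0.97,0,0.1],[0.88,-0.97,0,0.1]]]'
python3 -c "
from h import *
go([560,60,260],8)"
```

```text
time: 2.65
tool_pos: [355.6, -326.2, 247.2]
tcp_rot: [-178.6, 0.4, 6.0]
ft_force: [0.3, 0.0, -0.7]
finger_gap: 85.6
pos [ 355.6 -326.2  247.2] yaw 6.0 gap 85.6 f [ 0.3  0.  -0.7] t 2.6
units x,y,z: [ 12.18 -18.14  -0.64] turn units -0.44
```

```bash

python3 -m pendant '[[[0.6,-0.9,0,0],[0.6,-0.9,0,0],[0.6,-0.9,0,0],[0.6,-0.9,0,0],[0.6,-0.9,0,0],[0.6,-0.9,0,0],[0.6,-0.9,0,0],[0.6,-0.9,0,0],[0.6,-0.9,0,0],[0.6,-0.9,0,0]]]'
python3 -m pendant '[[[0.6,-0.9,0,0],[0.6,-0.9,0,0],[0.6,-0.9,0,0],[0.6,-0.9,0,0],[0.6,-0.9,0,0],[0.6,-0.9,0,0],[0.6,-0.9,0,0],[0.4,-0.6,0,0],[0,0,0,0],[0,0,0,0]]]'
python3 -c "
from h import *
go([594,10,160],8)
s,im=shot('wrist','w1.png'); print(s['tool_pos'],s['tcp_rot'])"
```

```text
time: 3.48
tool_pos: [461.5, -123.4, 247.5]
tcp_rot: [-178.5, 0.5, 4.6]
ft_force: [0.1, 0.1, -1.0]
finger_gap: 85.2
time: 4.32
tool_pos: [545.9, 33.3, 245.8]
tcp_rot: [-178.4, 0.8, 3.5]
ft_force: [-0.4, -0.9, -0.5]
finger_gap: 85.3
pos [545.9  33.3 245.8] yaw 3.5 gap 85.3 f [-0.4 -0.9 -0.5] t 4.3
units x,y,z: [2.33 1.31 4.29] turn units -0.99
[545.90292167  33.25116194 245.82255445] [-178.41972287    0.84094487    3.47990946]
```

View pics/w1.png

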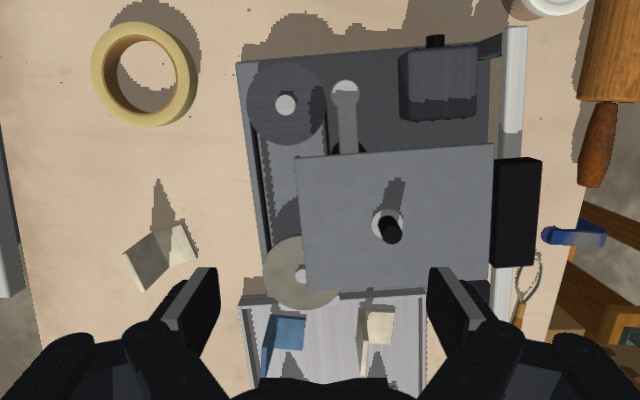

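```bash
python3 - <<'E'
from h import *
np.set_printoptions(precision=1,suppress=True)
s=sense()
print('knob',onz('wrist',[[392,231]],136,s))
c=onz('wrist',[[296,159],[494,144],[500,288],[308,292]],106,s); print(c,c.mean(0))
for a,b in((0,1),(3,2)): d=c[b]-c[a]; print(np.degrees(np.arctan2(d[1],d[0])),np.linalg.norm(d))
for a,b in((2,1),(3,0)): d=c[b]-c[a]; print(np.degrees(np.arctan2(-d[0],d[1])),np.linalg.norm(d))
print('pivot',onz('wrist',[[345,87]],60,s))
print('deckcorner FL',onz('wrist',[[236,64]],20,s))
E
```

```text
knob [[596.3  14.6 136. ]]
[[519.6  59.5 106. ]
 [674.6  81.5 106. ]
 [704.2 -43.2 106. ]
 [535.  -58.3 106. ]] [608.3   9.9 106. ]
8.081316627586103 156.5123764387895
5.129376799064435 169.81876081277804
13.361608209662311 128.09809573894785
7.458067075066418 118.81615573524805
pivot [[556.2 118.4  60. ]]
deckcorner FL [[450.1 135.2  20. ]]
```

```bash

python3 -m pendant '[[[0.6,0.3,0.4,-0.4],[0.6,0.3,0.4,-0.4],[0.6,0.3,0.4,-0.2],[0.6,0.3,0.4,0],[0,0,0.5,0],[0,0,0.5,0],[0,0,0.5,0],[0,0,0,0],[0,0,0,0],[0,0,0,0]]]' -0.1
python3 -c "
from h import *
go([595.5,13,112],7.8)"
```

```text
time: 5.2
tool_pos: [591.7, 8.7, 178.5]
tcp_rot: [-178.4, 0.9, 7.6]
ft_force: [0.5, -0.1, 0.5]
finger_gap: 38.3
pos [591.7   8.7 178.5] yaw 7.6 gap 38.3 f [ 0.5 -0.1  0.5] t 5.2
units x,y,z: [ 0.22 -0.19  3.33] turn units -0.05
```

```bash

python3 -m pendant '[[[0.2,-0.2,0.6,0],[0,0,0.6,0],[0,0,0.6,0],[0,0,0.6,0],[0,0,0.6,0],[0,0,0.3,0],[0,0,0,0],[0,0,0,0],[0,0,0,0],[0,0,0,0]]]'
python3 -c "
from h import *
go([595.5,13,112],7.8)
shot('wrist','w2.png')"
```

```text
time: 6.03
tool_pos: [593.5, 16.5, 105.7]
tcp_rot: [-178.4, 0.9, 7.6]
ft_force: [-0.4, 0.6, -0.1]
finger_gap: 38.4
pos [593.5  16.5 105.7] yaw 7.6 gap 38.4 f [-0.4  0.6 -0.1] t 6.0
units x,y,z: [ 0.08  0.19 -0.32] turn units -0.03
```

View pics/w2.png

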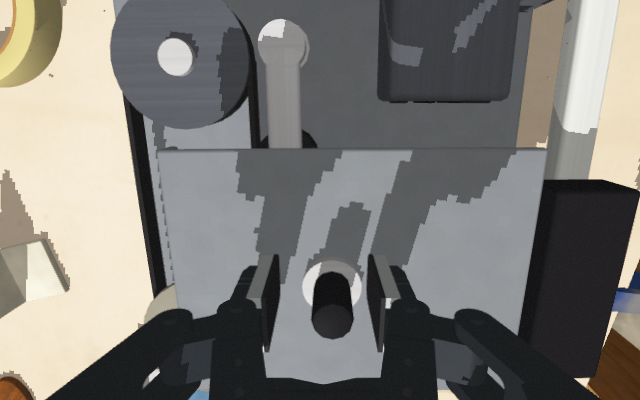

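```bash

python3 -m pendant '[[[0.05,0.1,-0.25,0],[0,0,-0.25,0],[0,0,0,0],[0,0,0,0],[0,0,0,0],[0,0,0,0],[0,0,0,0],[0,0,0,0],[0,0,0,0],[0,0,0,0]]]' -1 40
python3 -c "
from h import *
go([595.5,13,112],7.8)
shot('wrist','w3.png')"
```

```text
time: 6.92
tool_pos: [597.6, 14.4, 117.5]
tcp_rot: [-178.4, 0.5, 7.6]
ft_force: [1.2, -0.6, -5.4]
finger_gap: 14.0
pos [597.6  14.4 117.5] yaw 7.6 gap 14.0 f [ 1.2 -0.6 -5.4] t 6.9
units x,y,z: [-0.11  0.06  0.27] turn units -0.04
```

View pics/w3.png

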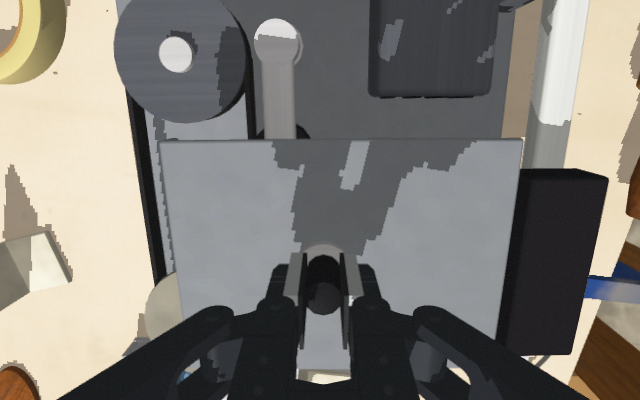

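```bash

python3 -m pendant '[[[0,-0.3,0,0],[0,-0.6,0,0],[0,-0.7,0,0],[0,-0.7,0,0],[0,-0.7,0,0],[0,-0.7,0,0],[0,-0.7,0,0],[0,-0.7,0,0],[0,-0.7,0,0],[0,-0.3,0,0]]]'
python3 -c "
from h import *
go([597.6-17.6,14.4+128.8,117],7.8)
shot('wrist','w4.png')"
```

```text
time: 7.8
tool_pos: [579.4, 142.0, 117.5]
tcp_rot: [-178.9, 0.6, 7.5]
ft_force: [7.0, -18.1, -6.8]
finger_gap: 14.2
pos [579.4 142.  117.5] yaw 7.5 gap 14.2 f [  7.  -18.1  -6.8] t 7.8
units x,y,z: [ 0.04 -0.06  0.02] turn units -0.07
```

View pics/w4.png

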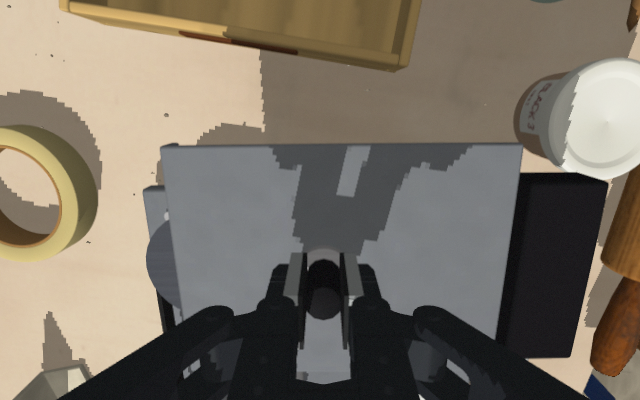

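```bash

python3 -m pendant '[[[0,0,0,0],[0,0,0,0],[0,0,0,0],[0,0,-0.3,0],[0,0,-1,0],[0,0,-1,0],[0,0,-1,0],[0,0,-1,0],[0,0,-0.6,0],[0,0,0,0]]]' 0
python3 -c "
from h import *
go([572,-5,210],7.8)"
```

```text
time: 8.68
tool_pos: [578.9, 145.6, 226.1]
tcp_rot: [-178.7, 0.5, 7.7]
ft_force: [1.2, 0.5, 1.3]
finger_gap: 42.8
pos [578.9 145.6 226.1] yaw 7.7 gap 42.8 f [1.2 0.5 1.3] t 8.7
units x,y,z: [-1.35  7.41  0.8 ] turn units -0.03
```

```bash

python3 -m pendant '[[[-0.15,0.9,0.1,0],[-0.15,0.9,0.1,0],[-0.15,0.9,0.1,0],[-0.15,0.9,0.1,0],[-0.15,0.9,0.1,0],[-0.15,0.9,0.1,0],[-0.15,0.9,0.1,0],[-0.15,0.9,0.1,0],[0,0,0,0],[0,0,0,0]]]' 
python3 -c "
from h import *
go([572,-5,210],7.8)
s,im=shot('wrist','w5.png');shot('top','top5.png'); shot('scene','sc5.png')
np.save('pics/w5s.npy',np.r_[s['tool_pos'],s['tcp_rot']])
crop('top5.png','top5c.png',240,130,400,250,5)
"
```

```text
time: 9.52
tool_pos: [572.2, -4.6, 201.3]
tcp_rot: [-178.5, 0.6, 7.7]
ft_force: [0.3, 0.4, 0.3]
finger_gap: 42.9
pos [572.2  -4.6 201.3] yaw 7.7 gap 42.9 f [0.3 0.4 0.3] t 9.5
units x,y,z: [-0.01  0.02 -0.43] turn units -0.02
```

View pics/w5.png

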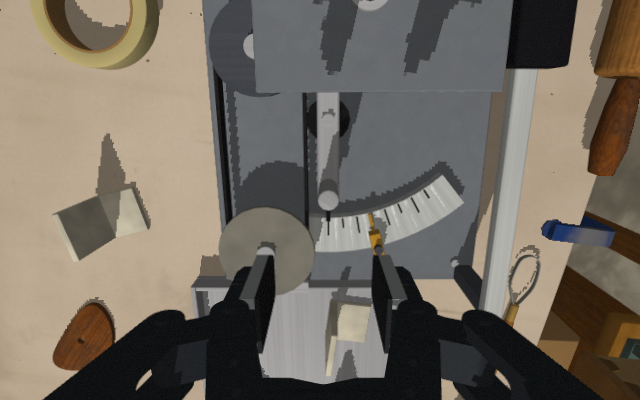

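View pics/top5c.png

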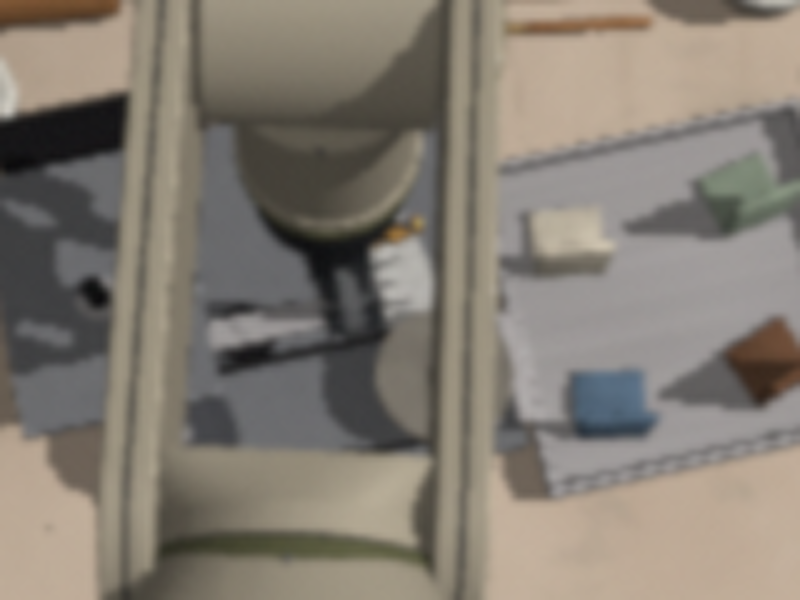

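```bash
python3 -c "
from h import *
crop('w5.png','w5c.png',290,80,480,260,4)"
```

```text
(no output)
```

View pics/w5c.png

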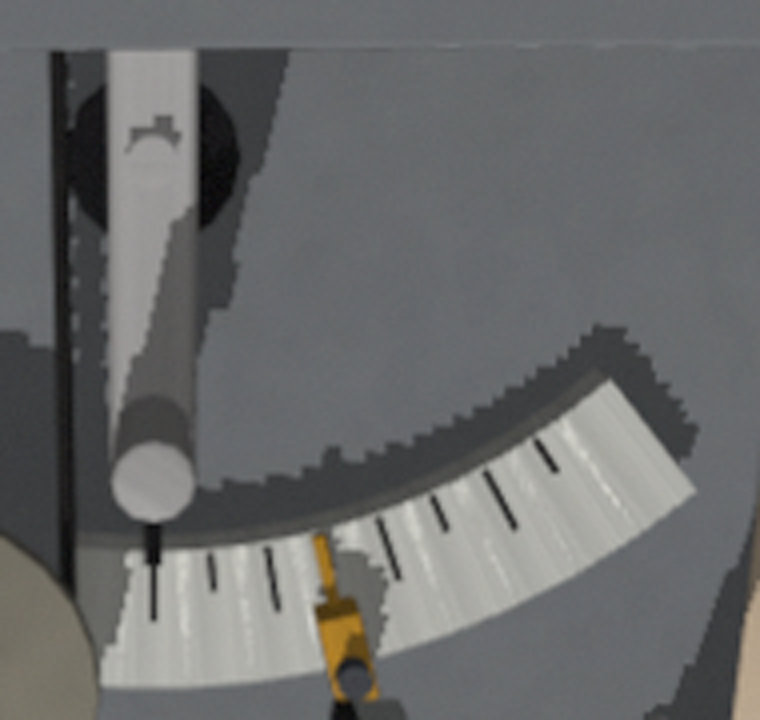

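```bash
python3 - <<'E'
from h import *
from scipy.optimize import least_squares
np.set_printoptions(precision=2,suppress=True)
v=np.load('pics/w5s.npy'); s=dict(tool_pos=v[:3],tcp_rot=v[3:])
q=lambda a:np.array(a,float)/4+[290,80]
post=onz('wrist',q([[153,481]]),96,s)[0]; print('post',post)
inn=np.array([[210,553],[267,547],[380,519],[432,497],[485,472],[536,440]]); ang=np.radians([5,10,20,25,30,35])
tabs=np.array([[320,537],[325,570],[331,600]])
for z in (22,30,40,50,56):
    P=onz('wrist',q(inn),z,s)[:,:2]; Tb=onz('wrist',q(tabs),z+2,s)[:,:2]
    th=np.radians(7.8)
    def f(p):
        u=p[3]+ang; return (P-p[:2]-p[2]*np.c_[np.sin(u),-np.cos(u)]).ravel()
    r=least_squares(f,[556,118,135,th]); p=r.x
    d=Tb-p[:2]; a=np.degrees(np.arctan2(d[:,0],-d[:,1])-p[3])
    dp=post[:2]-p[:2]
    print(z,p[:3],np.degrees(p[3]),'rms',np.sqrt(np.mean(r.fun**2)),'tab',a,np.linalg.norm(d,axis=1),'post r,ang',np.linalg.norm(dp),np.degrees(np.arctan2(dp[0],-dp[1])-p[3]))
E
```

```text
post [573.49  -0.95  96.  ]
22 [557.57 113.74 154.77] 8.059575010737229 rms 0.17078566262476322 tab [14.66 14.42 14.33] [154.43 162.72 170.44] post r,ang 115.78383751732265 -0.1533383396674829
30 [557.7  112.58 150.94] 8.059575010680396 rms 0.166557750357502 tab [14.66 14.42 14.33] [150.59 158.67 166.2 ] post r,ang 114.62226586111574 -0.1428920770505371
40 [557.88 111.14 146.15] 8.0595750132483 rms 0.16127286002344277 tab [14.66 14.42 14.33] [145.79 153.61 160.9 ] post r,ang 113.1703067766119 -0.1295326924064318
50 [558.05 109.7  141.36] 8.059575011814314 rms 0.155987969689382 tab [14.66 14.42 14.33] [140.99 148.56 155.6 ] post r,ang 111.71835400793539 -0.11582605626527855
56 [558.16 108.84 138.49] 8.05957501430545 rms 0.15281703548893105 tab [14.66 14.41 14.33] [138.11 145.52 152.42] post r,ang 110.84718548497844 -0.10742971512729503
```

```bash

python3 -m pendant '[[[0.05,-0.2,0.6,0],[0,0,0.8,0],[0,0,0.8,0],[0,0,0.8,0],[0,0,0.8,0],[0,0,0.6,0],[0,0,0.4,0],[0,0,0.2,0],[0,0,0,0],[0,0,0,0]]]' -0.15
python3 -c "
from h import *
go([573.5,-1,75],8.06)
shot('wrist','w6.png')"
```

```text
time: 10.5
tool_pos: [572.3, 12.9, 94.2]
tcp_rot: [-178.4, 0.4, 8.3]
ft_force: [0.0, -1.0, 0.7]
finger_gap: 36.6
pos [572.3  12.9  94.2] yaw 8.3 gap 36.6 f [ 0.  -1.   0.7] t 10.5
units x,y,z: [-0.04  0.7   0.96] turn units 0.06
```

View pics/w6.png

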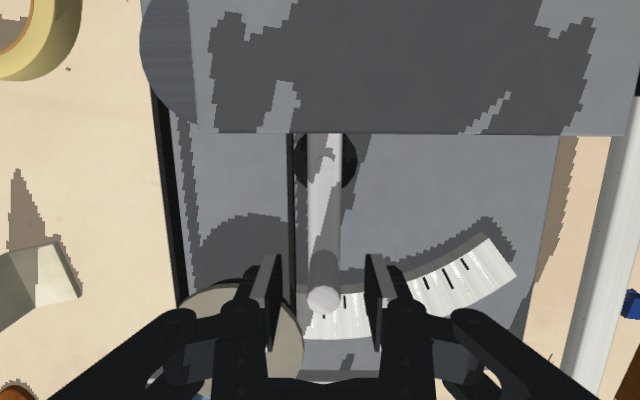

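```bash

python3 -m pendant '[[[0,0.3,0.2,0],[0,0.3,0.2,0],[0,0.3,0.2,0],[0,0.1,0.2,0],[0,0,0,0],[0,0,0,0],[0,0,0,0],[0,0,0,0],[0,0,0,0],[0,0,0,0]]]' -0.15
python3 -c "
from h import *
go([573.5,-1,75],8.06)
shot('wrist','w7.png')"
```

```text
time: 11.38
tool_pos: [578.2, -10.1, 79.9]
tcp_rot: [-178.5, 0.0, 8.2]
ft_force: [0.1, -0.9, -0.1]
finger_gap: 36.4
pos [578.2 -10.1  79.9] yaw 8.2 gap 36.4 f [ 0.1 -0.9 -0.1] t 11.4
units x,y,z: [-0.17 -0.48  0.25] turn units 0.04
```

View pics/w7.png

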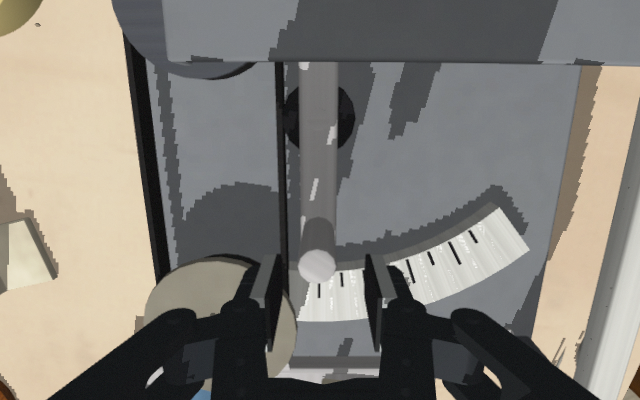

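```bash

python3 -m pendant '[[[-0.1,-0.2,0.1,0],[-0.05,-0.2,0.1,0],[0,0,0,0],[0,0,0,0],[0,0,0,0],[0,0,0,0],[0,0,0,0],[0,0,0,0],[0,0,0,0],[0,0,0,0]]]' -0.15
python3 -c "
from h import *
go([573.5,-1,75],8.06)
s=sense(); print(s['qd'].round(2))"
```

```text
time: 12.27
tool_pos: [573.7, -0.9, 76.1]
tcp_rot: [-178.5, -0.0, 8.3]
ft_force: [0.2, 0.3, -0.8]
finger_gap: 36.6
pos [573.7  -0.9  76.1] yaw 8.3 gap 36.6 f [ 0.2  0.3 -0.8] t 12.3
units x,y,z: [-0.01  0.    0.05] turn units 0.05
[-0.06 -0.08 -0.09 -0.08 -0.02  0.01]
```

Right on the post. Pinch.

```bash

python3 -m pendant '[[[0,0,0,0],[0,0,0,0],[0,0,0,0],[0,0,0,0],[0,0,0,0],[0,0,0,0],[0,0,0,0],[0,0,0,0],[0,0,0,0],[0,0,0,0]]]' -1 40
python3 -c "
from h import *
go([573.5,-1,75],8.06)
s=sense(); print(s['qd'].round(2))
shot('wrist','w8.png')"
```

```text
time: 13.1
tool_pos: [574.4, -0.9, 76.3]
tcp_rot: [-178.5, -0.1, 8.3]
ft_force: [0.5, -0.2, -0.4]
finger_gap: 14.0
pos [574.4  -0.9  76.3] yaw 8.3 gap 14.0 f [ 0.5 -0.2 -0.4] t 13.1
units x,y,z: [-0.05 -0.    0.07] turn units 0.05
[-0.01  0.1   0.05  0.07 -0.04  0.07]
```

View pics/w8.png

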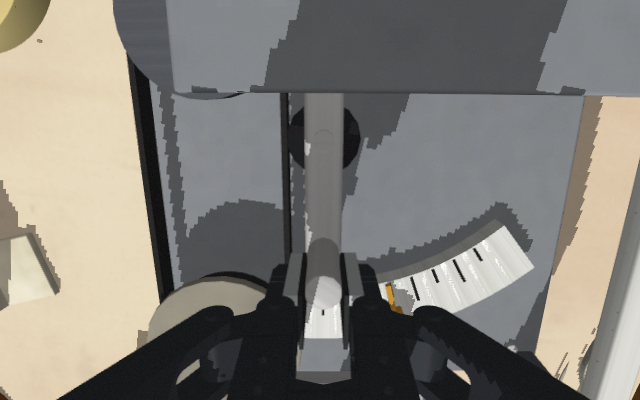

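```bash

python3 -m pendant '[[[0.2,0,0,0],[0.2,0,0,0],[0.2,-0.03,0,0],[0.2,-0.03,0,0],[0.2,-0.03,0,0],[0.1,-0.03,0,0],[0,0,0,0],[0,0,0,0],[0,0,0,0],[0,0,0,0]]]' 
python3 -c "
from h import *
go([602.2,6.8,76],8.06)
p=sense()['tool_pos']; d=p[:2]-[557.7,112.8]; print(np.degrees(np.arctan2(d[0],-d[1]))-8.06)
shot('wrist','w9.png')"
```

```text
time: 13.98
tool_pos: [587.5, 0.7, 76.2]
tcp_rot: [-178.7, 1.4, 8.4]
ft_force: [-5.7, -1.4, 3.9]
finger_gap: 14.4
pos [587.5   0.7  76.2] yaw 8.4 gap 14.4 f [-5.7 -1.4  3.9] t 14.0
units x,y,z: [ 0.77 -0.19  0.01] turn units 0.08
6.810150794988353
```

View pics/w9.png

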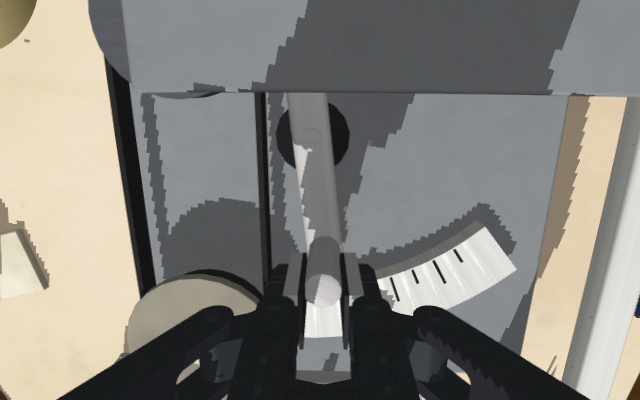

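```bash

python3 -m pendant '[[[0.2,-0.04,0,0],[0.2,-0.04,0,0],[0.2,-0.04,0,0],[0.2,-0.04,0,0],[0.1,-0.03,0,0],[0.05,0,0,0],[0.03,0,0,0],[0.03,0,0,0],[0.03,0,0,0],[0.03,0,0,0]]]' 
python3 -c "
from h import *
go([602.2,6.8,76],8.06)
p=sense()['tool_pos']; d=p[:2]-[557.7,112.8]; print(np.degrees(np.arctan2(d[0],-d[1]))-8.06)
"
```

```text
time: 14.87
tool_pos: [598.9, 3.5, 76.0]
tcp_rot: [-178.9, 2.9, 8.4]
ft_force: [-6.4, -0.5, 4.9]
finger_gap: 14.2
pos [598.9   3.5  76. ] yaw 8.4 gap 14.2 f [-6.4 -0.5  4.9] t 14.9
units x,y,z: [ 0.19 -0.14 -0.  ] turn units 0.08
12.606722739616538
```

```bash

python3 -m pendant '[[[0.15,-0.04,0,0],[0.12,-0.04,0,0],[0.05,-0.02,0,0],[0.04,0,0,0],[0.04,0,0,0],[0.04,0,0,0],[0.04,0,0,0],[0.04,0,0,0],[0.04,0,0,0],[0.04,0,0,0]]]' 
python3 -c "
from h import *
go([602.2,6.8,76],8.06)
p=sense()['tool_pos']; d=p[:2]-[557.7,112.8]; print(np.degrees(np.arctan2(d[0],-d[1]))-8.06)
shot('wrist','w10.png');crop('w10.png','w10c.png',230,220,430,370,4);shot('scene','s10.png');crop('s10.png','s10c.png',215,120,375,240,5);shot('top','t10.png');crop('t10.png','t10c.png',240,130,400,250,5)
"
```

```text
time: 15.7
tool_pos: [602.2, 4.5, 75.9]
tcp_rot: [-178.9, 4.3, 8.4]
ft_force: [-7.8, -0.3, 5.0]
finger_gap: 14.2
pos [602.2   4.5  75.9] yaw 8.4 gap 14.2 f [-7.8 -0.3  5. ] t 15.7
units x,y,z: [ 0.02 -0.11 -0.  ] turn units 0.07
14.274964128805491
```

View pics/w10c.png

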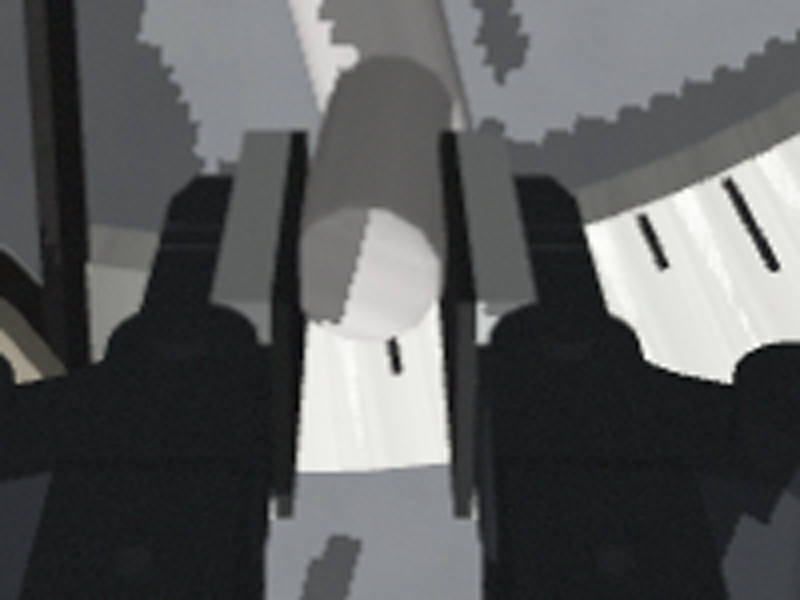

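View pics/s10c.png

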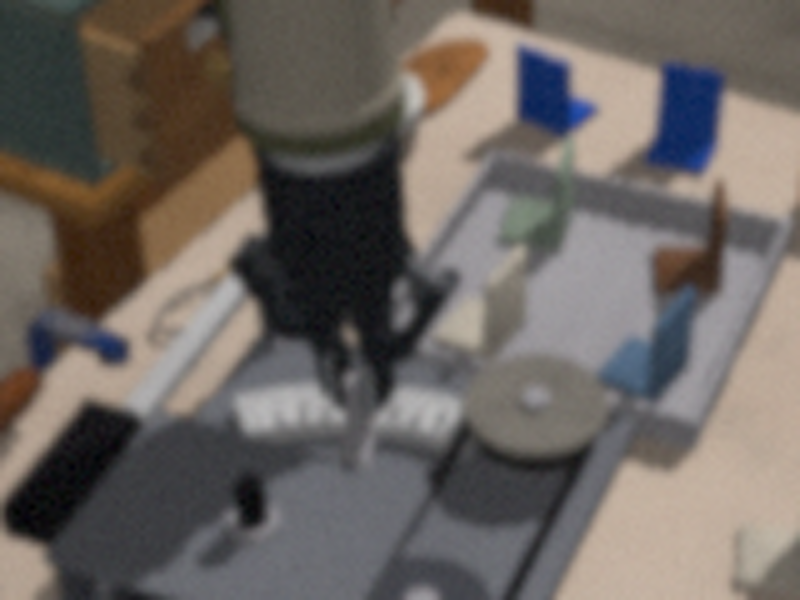

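View pics/t10c.png

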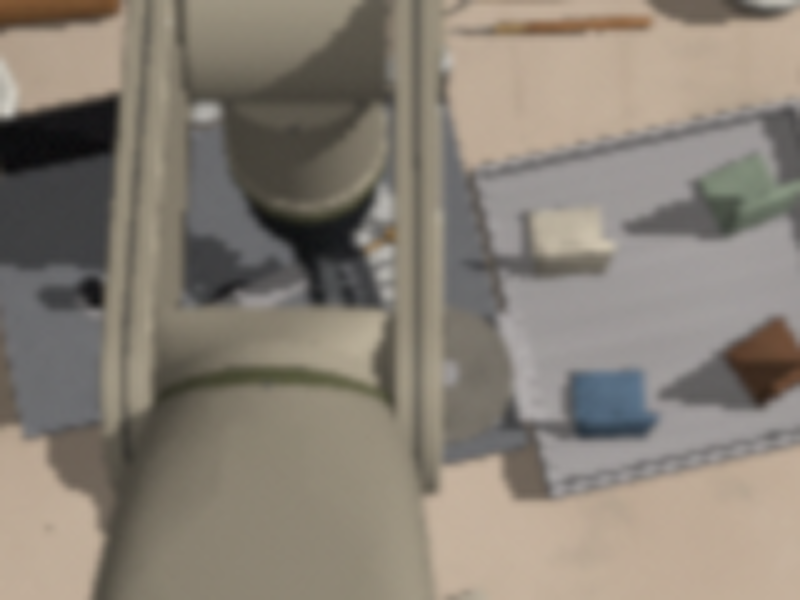

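```bash
python3 - <<'E'
from h import *
np.set_printoptions(precision=1,suppress=True)
s=sense()
P=onz('wrist',[[322.5,288]],96,s)[0]; d=P[:2]-[557.7,112.8]; print(P,np.linalg.norm(d),np.degrees(np.arctan2(d[0],-d[1]))-8.06)
pts=[]
for a in (5,10,14.5,20,25,30):
    t=np.radians(a+8.06); pts.append([557.7+151*np.sin(t),112.8-151*np.cos(t),30])
print((proj('wrist',pts,s)-[230,220])*4)
E
```

```text
[602.3   7.7  96. ] 114.18464814362741 14.946225344397151
[[293.7 282.2]
 [381.1 275.9]
 [459.8 264.2]
 [555.6 242. ]
 [642.  214.1]
 [727.3 178.7]]
```

```bash

python3 -m pendant '[[[0.02,0,0,0],[0.02,0,0,0],[0.02,0,0,0],[0.02,0,0,0],[0.02,0,0,0],[0.02,0,0,0],[0.02,0,0,0],[0.02,0,0,0],[0.02,0,0,0],[0.02,0,0,0]]]' 
cat > ang.py <<'E'
from h import *
go([602.2,6.8,76],8.06)
p=sense()['tool_pos']; d=p[:2]-[557.7,112.8]; print(np.degrees(np.arctan2(d[0],-d[1]))-8.06)
E
python3 ang.py
```

```text
time: 16.68
tool_pos: [600.3, 3.7, 76.0]
tcp_rot: [-178.9, 5.2, 8.3]
ft_force: [-6.2, -0.1, 3.8]
finger_gap: 14.4
pos [600.3   3.7  76. ] yaw 8.3 gap 14.4 f [-6.2 -0.1  3.8] t 16.7
units x,y,z: [ 0.12 -0.14  0.  ] turn units 0.05
13.277163577892944
```

```bash

python3 -m pendant '[[[0.06,-0.02,0,0],[0.05,0,0,0],[0.035,0,0,0],[0.035,0,0,0],[0.035,0,0,0],[0.035,0,0,0],[0.035,0,0,0],[0.035,0,0,0],[0.035,0,0,0],[0.035,0,0,0]]]' 
python3 ang.py; python3 -c "
from h import *
shot('wrist','w11.png');crop('w11.png','w11c.png',230,220,430,370,4)"
```

```text
time: 17.52
tool_pos: [601.9, 4.4, 75.9]
tcp_rot: [-178.8, 6.2, 8.2]
ft_force: [-7.8, -0.0, 4.6]
finger_gap: 14.4
pos [601.9   4.4  75.9] yaw 8.2 gap 14.4 f [-7.8 -0.   4.6] t 17.5
units x,y,z: [ 0.03 -0.12 -0.  ] turn units 0.03
14.12092081538624
```

View pics/w11c.png

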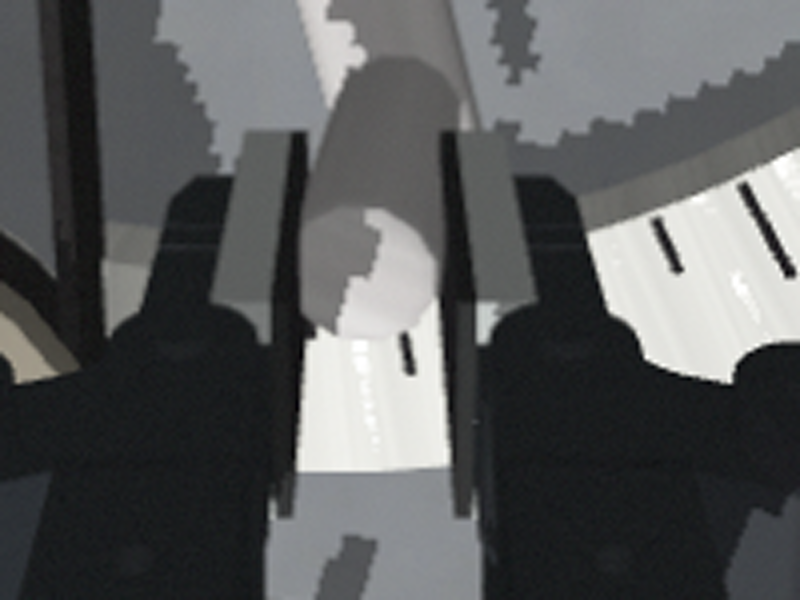

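```bash
cat > ang2.py <<'E'
from h import *
import sys
s=sense()
P=onz('wrist',[[float(sys.argv[1]),float(sys.argv[2])]],96,s)[0]; d=P[:2]-[557.7,112.8]; print(P,np.linalg.norm(d),np.degrees(np.arctan2(d[0],-d[1]))-8.06)
E
python3 ang2.py 322.3 288
python3 -m pendant '[[[0.045,0,0,0],[0.045,0,0,0],[0.04,0,0,0],[0.04,0,0,0],[0.04,0,0,0],[0.04,0,0,0],[0.04,0,0,0],[0.04,0,0,0],[0.04,0,0,0],[0.04,0,0,0]]]'
python3 ang.py
```

```text
[602.6383392    7.69750256  96.        ] 114.3065584172435 15.089944051689587
time: 18.4
tool_pos: [603.2, 5.0, 76.0]
tcp_rot: [-178.7, 7.3, 8.2]
ft_force: [-8.1, -1.2, 4.0]
finger_gap: 14.5
pos [603.2   5.   76. ] yaw 8.2 gap 14.5 f [-8.1 -1.2  4. ] t 18.4
units x,y,z: [-0.03 -0.1   0.  ] turn units 0.03
14.799219370732525
```

```bash

python3 -m pendant '[[[0.02,0,0,0],[0.02,0,0,0],[0.02,0,0,0],[0.03,0,0,0],[0.03,0,0,0],[0.03,0,0,0],[0.03,0,0,0],[0.03,0,0,0],[0.03,0,0,0],[0.03,0,0,0]]]'
python3 ang.py; python3 -c "
from h import *
shot('wrist','w12.png');crop('w12.png','w12c.png',230,220,430,370,4)"
```

```text
time: 19.23
tool_pos: [602.6, 4.8, 76.1]
tcp_rot: [-178.7, 8.2, 8.1]
ft_force: [-8.0, -0.6, 4.2]
finger_gap: 14.2
pos [602.6   4.8  76.1] yaw 8.1 gap 14.2 f [-8.  -0.6  4.2] t 19.2
units x,y,z: [-0.01 -0.1   0.  ] turn units 0.02
14.522627913125858
```

View pics/w12c.png

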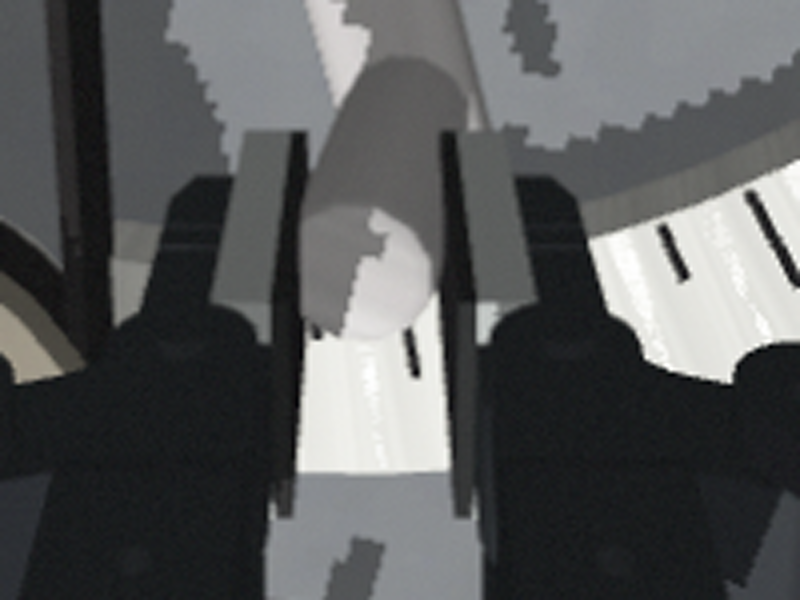

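```bash
python3 ang2.py 321.7 288; python3 - <<'E'
from h import *
np.set_printoptions(precision=1,suppress=True)
s=sense()
pts=[]
for a,r in ((10,151),(10,167),(25,151),(30,151),(30,167)):
    t=np.radians(a+8.06); pts.append([557.7+r*np.sin(t),112.8-r*np.cos(t),30])
print((proj('wrist',pts,s)-[230,220])*4)
E
```

```text
[603.87957834   8.00611448  96.        ] 114.51773617426612 15.721674229519047
[[400.3 279.1]
 [417.7 373.2]
 [662.8 224.4]
 [750.  190.9]
 [799.8 282.9]]
```

```bash

python3 -m pendant '[[[0.01,0,0,0],[0.01,0,0,0],[0.01,0,0,0],[0.01,0,0,0],[0.02,0,0,0],[0.02,0,0,0],[0.03,0,0,0],[0.03,0,0,0],[0.03,0,0,0],[0.03,0,0,0]]]'
python3 ang.py; python3 -c "
from h import *
shot('wrist','w13.png');crop('w13.png','w13c.png',230,220,430,370,4)"
```

```text
time: 20.12
tool_pos: [600.9, 4.1, 77.0]
tcp_rot: [-178.6, 9.2, 8.1]
ft_force: [-6.1, -0.2, 3.8]
finger_gap: 14.0
pos [600.9   4.1  77. ] yaw 8.1 gap 14.0 f [-6.1 -0.2  3.8] t 20.1
units x,y,z: [ 0.09 -0.12  0.05] turn units -0.0
13.601449066262818
```

View pics/w13c.png

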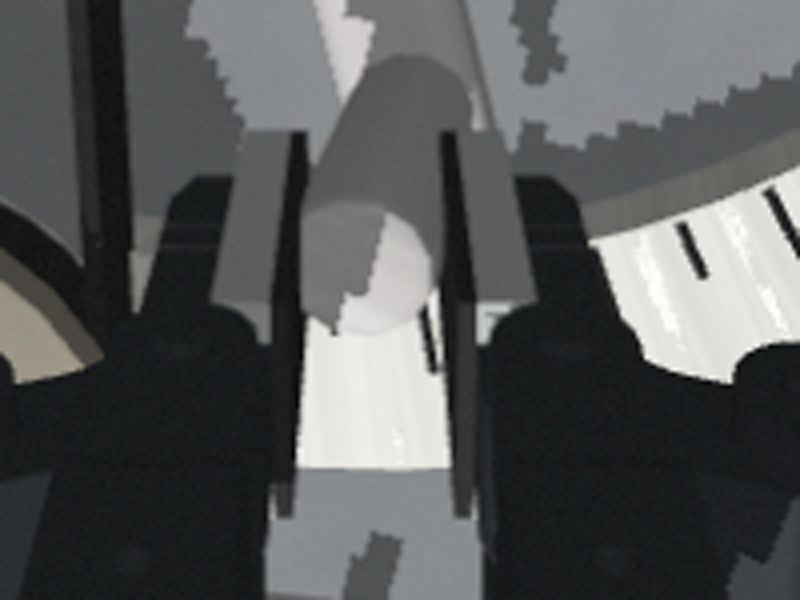

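```bash
python3 ang2.py 321.7 287.5
python3 -m pendant '[[[0.035,0,0,0],[0.035,0,0,0],[0.035,0,0,0],[0.035,0,0,0],[0.035,0,0,0],[0.035,0,0,0],[0.035,0,0,0],[0.035,0,0,0],[0.035,0,0,0],[0.035,0,0,0]]]'
python3 ang.py; 
```

```text
[602.30812755   7.10924981  96.        ] 114.71887255074762 14.82279604354588
time: 21.0
tool_pos: [601.1, 4.3, 77.0]
tcp_rot: [-178.6, 10.3, 8.0]
ft_force: [-6.7, -0.3, 4.6]
finger_gap: 14.2
pos [601.1   4.3  77. ] yaw 8.0 gap 14.2 f [-6.7 -0.3  4.6] t 21.0
units x,y,z: [ 0.07 -0.12  0.05] turn units -0.02
13.747282173120782
```

```bash

python3 -m pendant '[[[-0.15,0.02,0,0],[-0.2,0.03,0,0],[-0.2,0.03,0,0],[-0.2,0.03,0,0],[-0.15,0.02,0,0],[-0.1,0.02,0,0],[0,0,0,0],[0,0,0,0],[0,0,0,0],[0,0,0,0]]]'
python3 ang.py; 
```

```text
time: 21.83
tool_pos: [577.2, -4.0, 77.3]
tcp_rot: [-178.7, 10.7, 7.9]
ft_force: [-3.1, -0.0, -2.2]
finger_gap: 14.3
pos [577.2  -4.   77.3] yaw 7.9 gap 14.3 f [-3.1 -0.  -2.2] t 21.8
units x,y,z: [ 1.31 -0.36  0.07] turn units -0.04
1.4312919074366448
```

```bash

python3 -m pendant '[[[-0.1,0,0,0],[-0.15,0,0,0],[-0.2,0,0,0],[-0.2,0,0,0],[-0.2,0,0,0],[-0.2,0,0,0],[-0.2,0,0,0],[-0.2,0,0,0],[-0.2,0,0,0],[-0.2,0,0,0]]]' - 60
python3 ang.py; 
```

```text
time: 22.67
tool_pos: [573.1, -6.0, 78.5]
tcp_rot: [-179.0, 6.1, 7.9]
ft_force: [23.2, 2.5, -23.4]
finger_gap: 13.4
pos [573.1  -6.   78.5] yaw 7.9 gap 13.4 f [ 23.2   2.5 -23.4] t 22.7
units x,y,z: [ 1.53 -0.43  0.13] turn units -0.03
-0.6690574006633367
```

Works as expected: the tilt is shrinking.

```bash

python3 -m pendant '[[[-0.2,0,0,0],[-0.2,0,0,0],[-0.2,0,0,0],[-0.2,0,0,0],[-0.2,0,0,0],[-0.2,0,0,0],[-0.2,0,0,0],[-0.15,0,0,0],[-0.1,0,0,0],[0,0,0,0]]]'
python3 ang.py; 
```

```text
time: 23.5
tool_pos: [574.9, -5.4, 78.9]
tcp_rot: [-179.3, 1.2, 8.1]
ft_force: [-2.1, -1.6, -4.0]
finger_gap: 13.5
pos [574.9  -5.4  78.9] yaw 8.1 gap 13.5 f [-2.1 -1.6 -4. ] t 23.5
units x,y,z: [ 1.44 -0.41  0.15] turn units 0.0
0.21357935739446
```

Tilt is back to 1.2°. Release and rise.

```bash

python3 -m pendant '[[[0,0,0,0],[0,0,0,0],[0,0,0,0],[0,0,-0.2,0],[0,0,-0.6,0],[0,0,-1,0],[0,0,-1,0],[0,0,-1,0],[0,0,-1,0],[0,0,-0.6,0]]]' 0 40
python3 -c "
from h import *
go([578.5,142,190],8)
shot('wrist','w14.png')"
```

```text
time: 24.33
tool_pos: [575.3, -6.1, 195.8]
tcp_rot: [-179.2, 1.5, 8.1]
ft_force: [-0.4, -0.3, 1.0]
finger_gap: 42.9
pos [575.3  -6.1 195.8] yaw 8.1 gap 42.9 f [-0.4 -0.3  1. ] t 24.3
units x,y,z: [ 1.2  -7.31  0.29] turn units 0.03
```

View pics/w14.png

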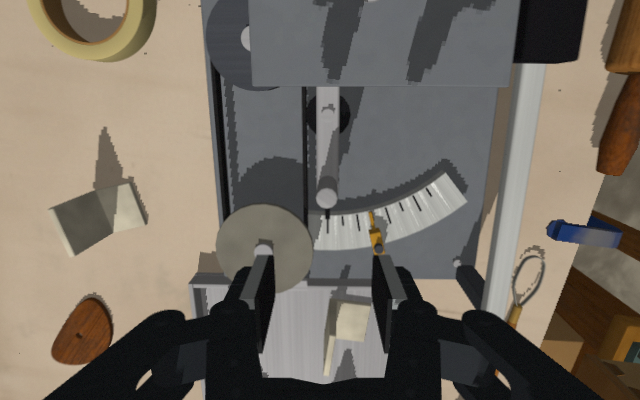

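```bash

python3 -m pendant '[[[0.15,-0.9,0,0],[0.15,-0.9,0,0],[0.15,-0.9,0,0],[0.15,-0.9,0,0],[0.15,-0.9,0,0],[0.15,-0.9,0,0],[0.15,-0.9,0,0],[0.15,-0.7,0,0],[0,0,0,0],[0,0,0,0]]]' -0.1
python3 -c "
from h import *
go([579.5,142,117],8)
shot('wrist','w15.png')"
```

```text
time: 25.22
tool_pos: [584.2, 140.4, 213.8]
tcp_rot: [-179.5, 0.4, 7.9]
ft_force: [-0.2, 0.2, -0.2]
finger_gap: 38.5
pos [584.2 140.4 213.8] yaw 7.9 gap 38.5 f [-0.2  0.2 -0.2] t 25.2
units x,y,z: [-0.22 -0.11  4.84] turn units -0.01
```

View pics/w15.png

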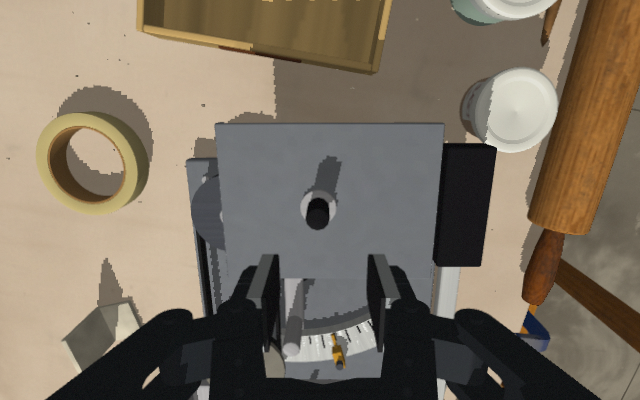

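```bash
python3 -c "
from h import *
print(onz('wrist',[[317,214]],136,sense()))"
python3 -m pendant '[[[-0.1,0,0.5,0],[-0.1,0,0.8,0],[0,0,0.8,0],[0,0,0.8,0],[0,0,0.7,0],[0,0,0.4,0],[0,0,0.2,0],[0,0,0,0],[0,0,0,0],[0,0,0,0]]]' -0.1
python3 -c "
from h import *
go([579.5,142,117],8)"
```

```text
[[578.91600786 139.98314218 136.        ]]
time: 26.1
tool_pos: [578.9, 132.2, 124.8]
tcp_rot: [-179.6, 0.4, 7.5]
ft_force: [0.3, 0.5, 0.4]
finger_gap: 38.3
pos [578.9 132.2 124.8] yaw 7.5 gap 38.3 f [0.3 0.5 0.4] t 26.1
units x,y,z: [ 0.09 -0.48  0.39] turn units -0.12
```

```bash

python3 -m pendant '[[[0.03,-0.2,0.2,-0.05],[0,-0.2,0.2,-0.05],[0,0,0,0],[0,0,0,0],[0,0,0,0],[0,0,0,0],[0,0,0,0],[0,0,0,0],[0,0,0,0],[0,0,0,0]]]' -0.1
python3 -m pendant '[[[0,0,0,0],[0,0,0,0],[0,0,0,0],[0,0,0,0],[0,0,0,0],[0,0,0,0],[0,0.3,0,0],[0,0.6,0,0],[0,0.7,0,0],[0,0.7,0,0]]]' -1 50
python3 -c "
from h import *
go([597.6,14.4,117],8)"
```

```text
time: 26.93
tool_pos: [580.8, 141.9, 120.0]
tcp_rot: [-179.5, -0.0, 8.0]
ft_force: [0.9, 0.3, 0.8]
finger_gap: 38.5
time: 27.77
tool_pos: [585.9, 96.8, 120.3]
tcp_rot: [-179.4, 0.1, 8.3]
ft_force: [-0.8, 1.6, 2.0]
finger_gap: 13.7
pos [585.9  96.8 120.3] yaw 8.3 gap 13.7 f [-0.8  1.6  2. ] t 27.8
units x,y,z: [-0.01  4.16  0.16] turn units 0.05
```

```bash

python3 -m pendant '[[[0,0.7,0,0],[0,0.7,0,0],[0,0.7,0,0],[0,0.7,0,0],[0,0.5,0,0],[0,0.3,0,0],[0,0.3,0,0],[0,0.2,0,0],[0,0.2,0,0],[0,0,0,0]]]' 
python3 -c "
from h import *
go([597.6,14.4,117],8)
shot('wrist','w16.png')"
```

```text
time: 28.6
tool_pos: [597.7, 13.6, 120.4]
tcp_rot: [-177.8, 0.0, 8.2]
ft_force: [0.3, -2.3, 0.4]
finger_gap: 13.9
pos [597.7  13.6 120.4] yaw 8.2 gap 13.9 f [ 0.3 -2.3  0.4] t 28.6
units x,y,z: [ 0.   -0.04  0.17] turn units 0.05
```

View pics/w16.png

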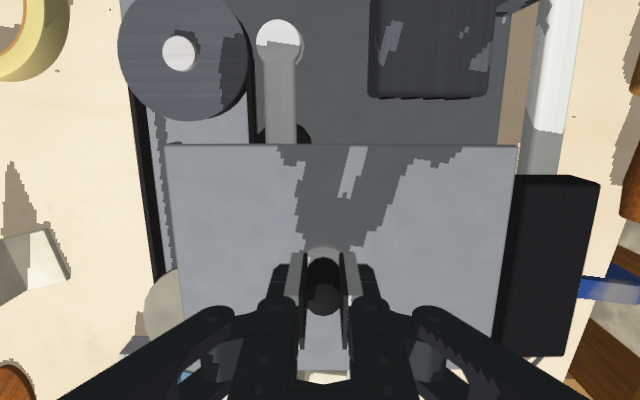

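```bash

python3 -m pendant '[[[0,0,0,0],[0,0,0,0],[0,0,0,0],[0,0,-0.3,0],[0,0,-1,0],[0,0,-1,0],[0,0.5,-1,0],[0,1,-1,0],[0,1,-1,0],[0,1,-1,0]]]' 0.3
python3 -m pendant '[[[0.1,1,-0.2,0],[0.1,1,-0.2,0],[0.1,1,-0.2,0],[0.1,1,-0.2,0],[0.1,1,-0.2,0],[0.1,1,0,0],[0.1,1,0,0],[0,0.8,0,0],[0,0,0,0],[0,0,0,0]]]' 0.3
python3 -c "
from h import *
go([565,-255,290],8)
s,_=shot('wrist','w17.png');print(s['tcp_rot'])"
```

```text
time: 29.48
tool_pos: [604.4, -62.4, 243.1]
tcp_rot: [-177.9, 0.8, 8.4]
ft_force: [0.0, -0.3, -0.3]
finger_gap: 55.8
time: 30.32
tool_pos: [644.4, -232.7, 273.1]
tcp_rot: [-178.6, -0.0, 7.9]
ft_force: [0.5, 0.4, 0.7]
finger_gap: 55.7
pos [ 644.4 -232.7  273.1] yaw 7.9 gap 55.7 f [0.5 0.4 0.7] t 30.3
units x,y,z: [-4.08  0.56 -0.85] turn units -0.02
[-1.78594284e+02 -2.95579771e-02  7.92265160e+00]
```

View pics/w17.png

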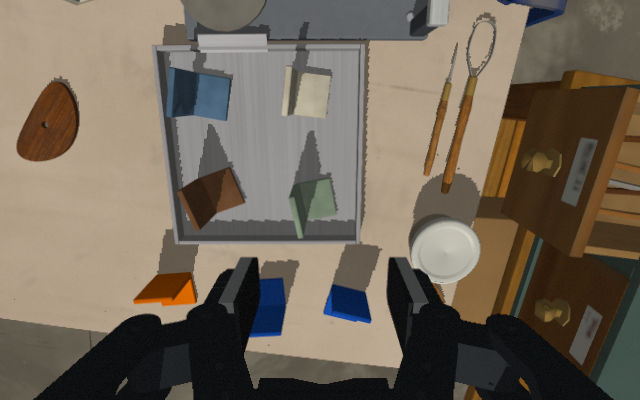

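```bash
python3 -c "
from h import *
s=sense();np.save('pics/w17s.npy',np.r_[s['tool_pos'],s['tcp_rot']])
crop('w17.png','w17c.png',150,30,370,250,3.6)" ; sed -i 's/fx=k,fy=k/fx=k,fy=k/' h.py; python3 -c "
import cv2
im=cv2.imread('pics/w17.png')[50:250,150:370]; cv2.imwrite('pics/w17c.png',cv2.resize(im,(660,600),interpolation=cv2.INTER_CUBIC))"
```

```text
(no output)
```

View pics/w17c.png

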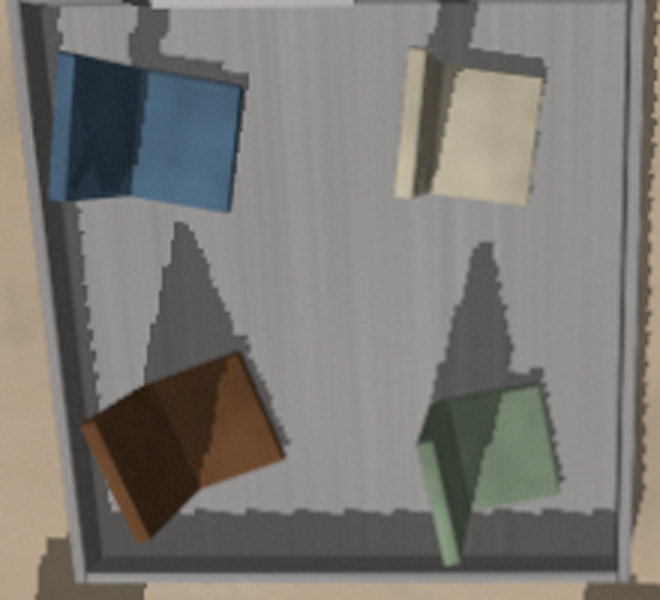

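```bash
python3 - <<'E'
from h import *
np.set_printoptions(precision=1,suppress=True)
v=np.load('pics/w17s.npy'); s=dict(tool_pos=v[:3],tcp_rot=v[3:])
q=lambda a:np.array(a,float)/3+[150,50]
T={'blue':[[66,53],[59,201],[243,86],[230,212]],'cream':[[419,49],[404,197],[545,78],[527,205]],'brown':[[87,423],[148,541],[240,352],[285,456]],'green':[[427,443],[450,564],[540,385],[558,494]]}
for n,p in T.items():
    U=onz('wrist',q(p[:2]),67,s);F=onz('wrist',q(p[2:]),11,s)
    f=lambda A:np.degrees(np.arctan2((A[0]-A[1])[1],(A[0]-A[1])[0]))-90
    m=U.mean(0);fm=F.mean(0);d=fm-m
    print(n,'top mid',m[:2],'len',np.linalg.norm(U[0]-U[1]),'yaw',f(U),'foot',fm[:2],np.linalg.norm(F[0]-F[1]),f(F),'dir',np.degrees(np.arctan2(d[1],d[0])),np.linalg.norm(d[:2]))
E
```

```text
blue top mid [ 490.3 -173.4] len 45.156957436015276 yaw -1.075891073583989 foot [ 531.  -174.6] 44.996409065204475 -1.972785570055251 dir -1.681006551373026 40.7546156711807
cream top mid [ 598.8 -157.6] len 44.67833231348111 yaw 0.48983574442428335 foot [ 638.8 -157.1] 44.902472370471585 -0.16725167015181341 dir 0.6460600675489552 39.94943154970723
brown top mid [ 512.3 -287.9] len 45.44483877417903 yaw 29.493473366325915 foot [ 547.8 -268.4] 43.952757571235274 27.672218843040753 dir 28.717631643178006 40.49159610021269
green top mid [ 622.1 -280.3] len 44.22378592087919 yaw 17.040627404268207 foot [ 659.9 -267.2] 44.6920936522107 17.459432630563967 dir 19.131247515968106 40.00927319401931
```

```bash
python3 -c "
from h import *
go([490.3,-173.5,130],-1.5)"
```

```text
pos [ 644.2 -232.7  273. ] yaw 7.9 gap 55.7 f [-0.1 -1.1  0.2] t 30.4
units x,y,z: [-7.21 -3.99  7.15] turn units 2.06
```

```bash

python3 -m pendant '[[[-0.9,-0.45,0.6,0],[-0.9,-0.5,0.7,0],[-0.9,-0.5,0.8,0],[-0.9,-0.5,0.8,0.2],[-0.9,-0.5,0.8,0.2],[-0.9,-0.5,0.8,0.2],[-0.9,-0.5,0.8,0.4],[-0.7,-0.3,0.8,0.4],[0,0,0.5,0.4],[0,0,0,0]]]' 0
python3 -c "
from h import *
go([490.3,-173.5,45],-1.5)"
```

```text
time: 31.2
tool_pos: [488.8, -159.9, 138.4]
tcp_rot: [-178.6, -0.1, -0.2]
ft_force: [0.5, -0.4, -0.5]
finger_gap: 42.8
pos [ 488.8 -159.9  138.4] yaw -0.2 gap 42.8 f [ 0.5 -0.4 -0.5] t 31.2
units x,y,z: [0.08 0.68 4.67] turn units 0.28
```

```bash

python3 -m pendant '[[[0,0.4,0.4,0.2],[0,0.4,0.5,0.1],[0,0.15,0.6,0],[0,0.05,0.6,0],[0,0.05,0.6,0],[0,0,0.6,0],[0,0,0.5,0],[0,0,0.2,0],[0,0,0,0],[0,0,0,0]]]' -0.3
python3 -c "
from h import *
go([490.3,-173.5,45],-1.5)
shot('wrist','w18.png')"
```

```text
time: 32.03
tool_pos: [492.6, -184.1, 53.1]
tcp_rot: [-178.8, -0.3, -1.4]
ft_force: [0.4, -0.0, 0.1]
finger_gap: 29.7
pos [ 492.6 -184.1   53.1] yaw -1.4 gap 29.7 f [ 0.4 -0.   0.1] t 32.0
units x,y,z: [-0.13 -0.53  0.41] turn units 0.02
```

View pics/w18.png

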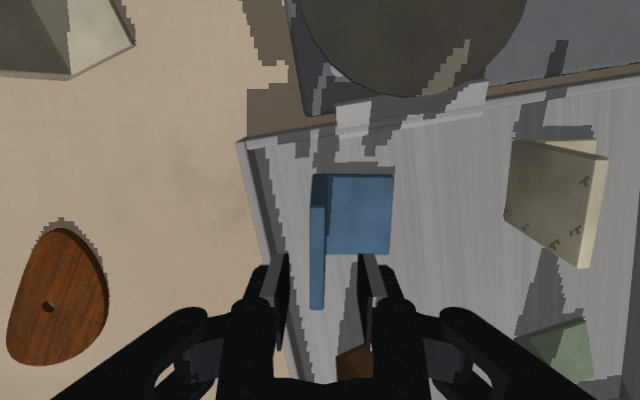

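```bash

python3 -m pendant '[[[-0.1,-0.25,0.2,0],[0,-0.2,0.2,0],[0,0,0,0],[0,0,0,0],[0,0,0,0],[0,0,0,0],[0,0,0,0],[0,0,0,0],[0,0,0,0],[0,0,0,0]]]' -0.3
python3 -c "
from h import *
go([490.3,-173.5,45],-1.5)"
python3 -m pendant '[[[0,0,0,0],[0,0,0,0],[0,0,0,0],[0,0,0,0],[0,0,0,0],[0,0,0,0],[0,0,0,0],[0,0,0,0],[0,0,-0.2,0],[0,0,-0.4,0]]]' -1 50
python3 -c "
from h import *
go([490.3,-173.5,45],-1.5)
shot('wrist','w19.png')"
```

```text
time: 32.92
tool_pos: [493.2, -174.7, 48.2]
tcp_rot: [-179.0, -0.6, -1.4]
ft_force: [0.1, -0.3, 0.2]
finger_gap: 29.8
pos [ 493.2 -174.7   48.2] yaw -1.4 gap 29.8 f [ 0.1 -0.3  0.2] t 32.9
units x,y,z: [-0.15 -0.06  0.16] turn units 0.03
time: 33.75
tool_pos: [491.7, -174.5, 59.0]
tcp_rot: [-178.9, -0.5, -1.4]
ft_force: [-0.4, 0.0, -0.3]
finger_gap: 6.2
pos [ 491.7 -174.5   59. ] yaw -1.4 gap 6.2 f [-0.4  0.  -0.3] t 33.8
units x,y,z: [-0.07 -0.05  0.7 ] turn units 0.03
```

View pics/w19.png

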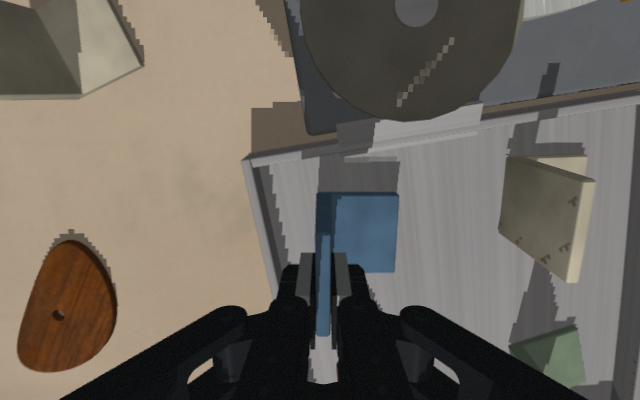

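```bash

python3 -m pendant '[[[0,0,-1,0],[0,0,-1,0],[0,0,-1,0],[0,0,-1,0],[0,0,-1,0],[0,-0.5,-1,0],[0,-1,-1,0],[0,-1,-0.7,0],[0,-1,0,0],[0,-1,0,0]]]'
python3 -m pendant '[[[0,-1,0,0],[0,-1,0,0],[0,-1,0,0],[0,-1,0,0],[0,-1,0,0],[0,-1,0,0],[0,-1,0,0],[0,-1,0,0],[0,-1,0,0],[0,-1,0,0]]]'
python3 -c "
from h import *
go([455,375,200],1)"
```

```text
time: 34.63
tool_pos: [493.3, -88.6, 230.4]
tcp_rot: [-179.1, -0.9, -1.7]
ft_force: [0.3, 0.3, -1.1]
finger_gap: 6.2
time: 35.47
tool_pos: [500.2, 120.8, 242.6]
tcp_rot: [-179.1, -1.6, -1.8]
ft_force: [0.9, -0.3, 0.2]
finger_gap: 6.1
pos [500.2 120.8 242.6] yaw -1.8 gap 6.1 f [ 0.9 -0.3  0.2] t 35.5
units x,y,z: [ -2.65 -12.63   2.13] turn units -0.61
```

```bash

python3 -m pendant '[[[-0.1,-1,0,-0.1],[-0.2,-1,0,-0.1],[-0.2,-1,0,-0.1],[-0.2,-1,0,-0.1],[-0.2,-1,0,0],[-0.2,-1,0,0],[-0.2,-1,0,0],[-0.2,-1,0,0],[-0.2,-1,0,0],[-0.1,-0.5,0,0]]]'
python3 -c "
from h import *
go([455,375,200],1)
s,_=shot('wrist','w20.png');np.save('pics/w20s.npy',np.r_[s['tool_pos'],s['tcp_rot']])"
```

```text
time: 36.3
tool_pos: [463.1, 322.4, 250.8]
tcp_rot: [-179.0, -2.1, 0.2]
ft_force: [-0.1, 0.3, -0.6]
finger_gap: 5.9
pos [463.1 322.4 250.8] yaw 0.2 gap 5.9 f [-0.1  0.3 -0.6] t 36.3
units x,y,z: [-0.4  -2.63  2.54] turn units -0.17
```

View pics/w20.png

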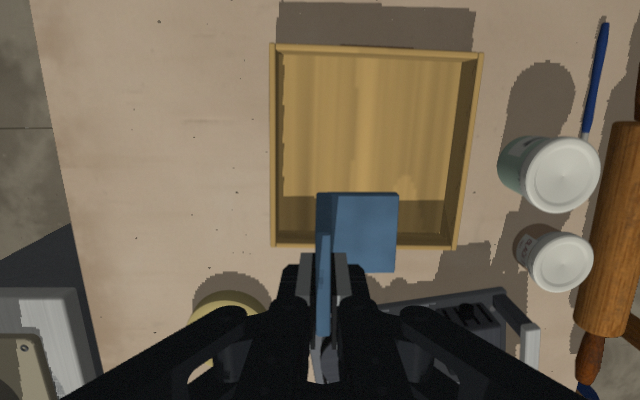

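```bash
cat > tote.py <<'E'
from h import *
import sys,json
np.set_printoptions(precision=1,suppress=True)
def tote(px,s):
    P=onz('wrist',px,45,s)[:,:2]; c=P.mean(0); d=P[1]-P[0]; e=P[2]-P[3]
    print('c',c,'sides',np.linalg.norm(d),np.linalg.norm(e),np.linalg.norm(P[3]-P[0]),'yaw',np.degrees(np.arctan2(d[1],d[0])),np.degrees(np.arctan2(e[1],e[0])),'\n',P)
if __name__=='__main__':
    v=np.load('pics/'+sys.argv[1]); tote(json.loads(sys.argv[2]),dict(tool_pos=v[:3],tcp_rot=v[3:]))
E
python3 tote.py w20s.npy '[[270,43],[484,53],[457,249],[272,247]]'
```

```text
c [517.6 341.6] sides 197.20837120666567 197.9180084754059 198.06607911363628 yaw -1.7681790135733482 -1.3660310997484555 
 [[421.4 443.3]
 [618.5 437.2]
 [614.2 240.5]
 [416.3 245.3]]
```

```bash

python3 -m pendant '[[[-0.1,-0.6,0.2,0.1],[-0.1,-0.7,0.3,0.1],[-0.1,-0.8,0.5,0.1],[-0.05,-0.8,0.6,0.1],[0,-0.2,0.7,0],[0,0,0.8,0],[0,0,0.8,0],[0,0,0.8,0],[0,0,0.6,0],[0,0,0,0]]]'
python3 -c "
from h import *
go([455.5,388,50],-1.6)"
```

```text
time: 37.18
tool_pos: [463.6, 385.0, 143.5]
tcp_rot: [-179.0, -2.4, -1.5]
ft_force: [-1.2, 0.3, -0.8]
finger_gap: 6.2
pos [463.6 385.  143.5] yaw -1.5 gap 6.2 f [-1.2  0.3 -0.8] t 37.2
units x,y,z: [-0.41 -0.14  4.68] turn units 0.01
```

```bash

python3 -m pendant '[[[-0.2,0,0.5,0],[-0.2,0,0.6,0],[-0.1,0,0.6,0],[0,0,0.6,0],[0,0,0.6,0],[0,0,0.5,0],[0,0,0.3,0],[0,0,0.2,0],[0,0,0,0],[0,0,0,0]]]'
python3 -c "
from h import *
go([455.5,388,50],-1.6)"
```

```text
time: 38.02
tool_pos: [457.0, 385.3, 57.9]
tcp_rot: [-179.0, -2.4, -1.6]
ft_force: [-0.4, 1.2, 0.1]
finger_gap: 6.1
pos [457.  385.3  57.9] yaw -1.6 gap 6.1 f [-0.4  1.2  0.1] t 38.0
units x,y,z: [-0.08 -0.13  0.39] turn units 0.0
```

```bash

python3 -m pendant '[[[0,0,0.2,0],[0,0,0.15,0],[0,0,0.05,0],[0,0,0.03,0],[0,0,0,0],[0,0,0,0],[0,0,0,0],[0,0,0,0],[0,0,0,0],[0,0,0,0]]]'
python3 -c "
from h import *
go([455.5,388,50],-1.6)"

```

```text
time: 38.85
tool_pos: [459.5, 387.0, 51.7]
tcp_rot: [-178.8, -2.6, -1.6]
ft_force: [-0.6, -0.4, -0.5]
finger_gap: 5.9
pos [459.5 387.   51.7] yaw -1.6 gap 5.9 f [-0.6 -0.4 -0.5] t 38.9
units x,y,z: [-0.2  -0.05  0.09] turn units 0.0
```

```bash

python3 -m pendant '[[[0,0,0.05,0],[0,0,0,0],[0,0,0,0],[0,0,0,0],[0,0,-0.1,0],[0,0,-0.3,0],[0,0,-0.6,0],[0,0,-1,0],[0,0,-1,0],[0,0,-1,0]]]' -0.35
python3 -m pendant '[[[0,0.5,-1,0],[0,0.5,-1,0],[0,1,-1,0],[0,1,-1,0],[0,1,-0.5,0],[0,0.3,0,0],[0,0,0,0],[0,0,0,0],[0,0,0,0],[0,0,0,0]]]'
python3 -c "
from h import *
go([598.8,-157.6,150],0)
shot('wrist','w21.png')"
```

```text
time: 39.68
tool_pos: [452.7, 383.2, 130.8]
tcp_rot: [-179.1, -2.2, -1.6]
ft_force: [0.0, -0.2, -0.2]
finger_gap: 27.7
time: 40.52
tool_pos: [448.6, 296.4, 240.0]
tcp_rot: [-178.5, -3.2, -1.5]
ft_force: [-1.3, 0.1, -0.6]
finger_gap: 27.9
pos [448.6 296.4 240. ] yaw -1.5 gap 27.9 f [-1.3  0.1 -0.6] t 40.5
units x,y,z: [ 8.1  22.49  4.5 ] turn units -0.33
```

View pics/w21.png

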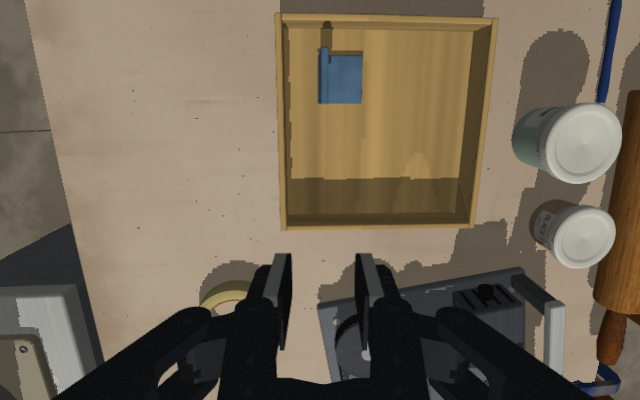

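```bash

python3 -m pendant '[[[0.36,1,0,0],[0.36,1,0,0],[0.36,1,0,0],[0.36,1,0,0],[0.36,1,0,0],[0.36,1,0,0],[0.36,1,0,0],[0.36,1,0,0],[0.36,1,0,0],[0.36,1,0,0]]]' -0.2
python3 -m pendant '[[[0.36,1,0,0],[0.36,1,0,0],[0.36,1,0,0],[0.36,1,0,0],[0.36,1,0,0],[0.36,1,0,0],[0.36,1,0.2,0],[0.36,1,0.4,0],[0.36,0.8,0.6,0],[0.2,0.2,0.6,0]]]' 
python3 -c "
from h import *
go([598.8,-157.6,120],0)"
```

```text
time: 41.4
tool_pos: [513.4, 96.2, 226.9]
tcp_rot: [-178.6, -2.0, -0.6]
ft_force: [0.8, -0.4, 1.6]
finger_gap: 34.0
time: 42.23
tool_pos: [584.4, -89.4, 178.4]
tcp_rot: [-178.5, -1.3, -0.3]
ft_force: [-0.3, -0.4, -0.4]
finger_gap: 34.3
pos [584.4 -89.4 178.4] yaw -0.3 gap 34.3 f [-0.3 -0.4 -0.4] t 42.2
units x,y,z: [0.74 3.41 2.92] turn units -0.06
```

```bash

python3 -m pendant '[[[0.2,0.7,0.2,0],[0.2,0.8,0.3,0],[0.1,0.8,0.4,0],[0.1,0.6,0.4,0],[0,0.3,0.5,0],[0,0,0.5,0],[0,0,0.3,0],[0,0,0,0],[0,0,0,0],[0,0,0,0]]]' -0.3
python3 -c "
from h import *
go([598.8,-157.6,47],0)"
```

```text
time: 43.07
tool_pos: [594.8, -149.2, 111.1]
tcp_rot: [-178.1, -0.5, -0.0]
ft_force: [0.3, 1.6, 0.3]
finger_gap: 30.0
pos [ 594.8 -149.2  111.1] yaw -0.0 gap 30.0 f [0.3 1.6 0.3] t 43.1
units x,y,z: [0.2  0.42 3.21] turn units -0.0
```

```bash

python3 -m pendant '[[[0.1,0.25,0.2,0],[0.1,0.2,0.4,0],[0,0.1,0.5,0],[0,0,0.5,0],[0,0,0.5,0],[0,0,0.5,0],[0,0,0.3,0],[0,0,0.1,0],[0,0,0,0],[0,0,0,0]]]' -0.3
python3 -c "
from h import *
go([598.8,-157.6,47],0)
shot('wrist','w22.png')"
```

```text
time: 43.9
tool_pos: [600.1, -157.9, 44.8]
tcp_rot: [-178.1, -0.6, 0.1]
ft_force: [0.5, -0.4, -0.2]
finger_gap: 29.7
pos [ 600.1 -157.9   44.8] yaw 0.1 gap 29.7 f [ 0.5 -0.4 -0.2] t 43.9
units x,y,z: [-0.07 -0.01 -0.11] turn units 0.02
```

View pics/w22.png

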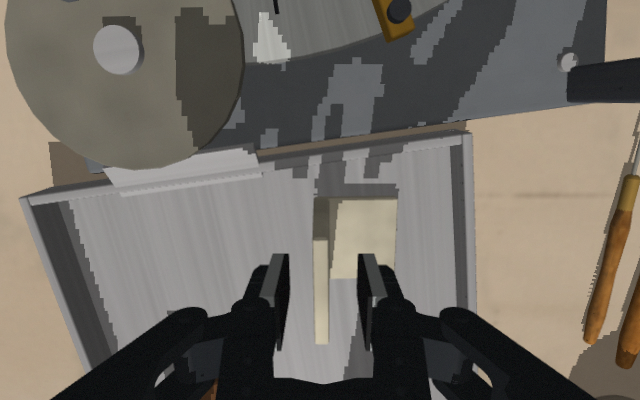

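```bash

python3 -m pendant '[[[0,0,0,0],[0,0,0,0],[0,0,0,0],[0,0,0,0],[0,0,0,0],[0,0,0,0],[0,0,-0.2,0],[0,0,-0.5,0],[0,0,-1,0],[0,0,-1,0]]]' -1 50
python3 -m pendant '[[[0,0,-1,0],[0,0,-1,0],[0,0,-1,0],[0,0,-1,0],[0,0,-1,0],[-0.3,-0.6,-1,0],[-0.4,-1,-0.5,0],[-0.4,-1,0,0],[-0.4,-1,0,0],[-0.4,-1,0,0]]]'
python3 -m pendant '[[[-0.4,-1,0,0],[-0.4,-1,0,0],[-0.4,-1,0,0],[-0.4,-1,0,0],[-0.4,-1,0,0],[-0.2,-1,0,0],[-0.1,-1,0,0],[0,-1,0,0],[0,-1,0,0],[0,-1,0,0]]]'
python3 -c "
from h import *
go([545,385,200],-1.6)"
```

```text
time: 44.78
tool_pos: [597.3, -158.8, 98.9]
tcp_rot: [-178.0, -0.3, 0.1]
ft_force: [0.5, -0.8, -0.7]
finger_gap: 5.9
time: 45.62
tool_pos: [560.1, -73.9, 255.0]
tcp_rot: [-178.4, -1.2, -0.2]
ft_force: [-1.1, -0.4, -0.4]
finger_gap: 5.9
time: 46.45
tool_pos: [510.3, 135.2, 272.7]
tcp_rot: [-178.4, -2.0, -0.3]
ft_force: [0.0, -0.2, -0.1]
finger_gap: 6.3
pos [510.3 135.2 272.7] yaw -0.3 gap 6.3 f [ 0.  -0.2 -0.1] t 46.5
units x,y,z: [  1.66 -12.5    3.64] turn units 0.28
```

```bash

python3 -m pendant '[[[0.15,-1,0,0.05],[0.15,-1,0,0.05],[0.15,-1,0,0.05],[0.15,-1,0,0.05],[0.15,-1,0,0],[0.15,-1,0,0],[0.15,-1,0,0],[0.15,-1,0,0],[0.15,-0.8,0,0],[0,0,0,0]]]'
python3 -c "
from h import *
go([545,385,200],-1.6)
s,_=shot('wrist','w23.png');np.save('pics/w23s.npy',np.r_[s['tool_pos'],s['tcp_rot']])"
```

```text
time: 47.28
tool_pos: [538.8, 323.1, 291.0]
tcp_rot: [-178.1, -2.5, -1.1]
ft_force: [0.9, 0.4, -0.5]
finger_gap: 6.1
pos [538.8 323.1 291. ] yaw -1.1 gap 6.1 f [ 0.9  0.4 -0.5] t 47.3
units x,y,z: [ 0.25 -3.1   4.55] turn units 0.1
```

View pics/w23.png

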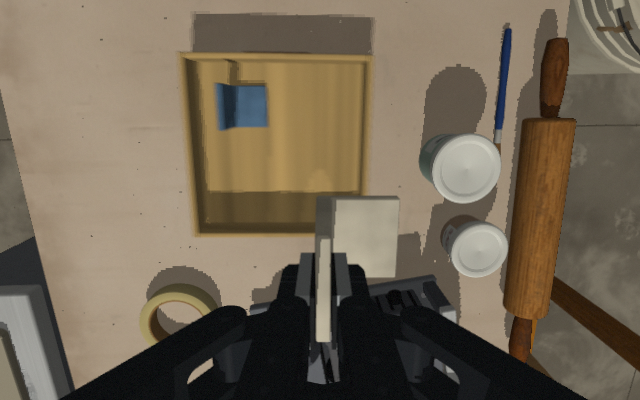

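```bash
python3 - <<'E'
from h import *
np.set_printoptions(precision=1,suppress=True)
v=np.load('pics/w23s.npy'); s=dict(tool_pos=v[:3],tcp_rot=v[3:])
P=onz('wrist',[[181,53],[372,56],[197,235]],45,s)[:,:2]; d=P[1]-P[0]; print(P,(P[1]+P[2])/2,np.linalg.norm(d),np.degrees(np.arctan2(d[1],d[0])))
print(onz('wrist',[[218,83],[222,130]],68,s))
E
```

```text
[[407.7 446.8]
 [601.1 440.6]
 [402.5 252. ]] [501.8 346.3] 193.49847697029853 -1.8333602298423206
[[447.6 415.7  68. ]
 [447.4 370.8  68. ]]
```

```bash
python3 - <<'E'
from h import *
from tote import tote
s=dict(tool_pos=np.array([448.6,296.4,240]),tcp_rot=np.array([-178.5,-3.2,-1.5]))
tote([[276,14],[497,18],[474,229],[282,230]],s)
print(onz('wrist',[[322,48],[323,103]],68,s), sense()['tool_pos'])
shot('top','t24.png'); crop('t24.png','t24c.png',120,160,280,280,5)
E
```

```text
c [517.3 340.2] sides 195.75007376362987 197.7859432327188 196.46468023994615 yaw -1.4275367501038794 -2.3449874243397284 
 [[421.9 441.6]
 [617.6 436.7]
 [613.8 237.1]
 [416.1 245.2]]
[[459.3 410.5  68. ]
 [459.  366.7  68. ]] [538.8 322.  291.2]
```

View pics/t24c.png

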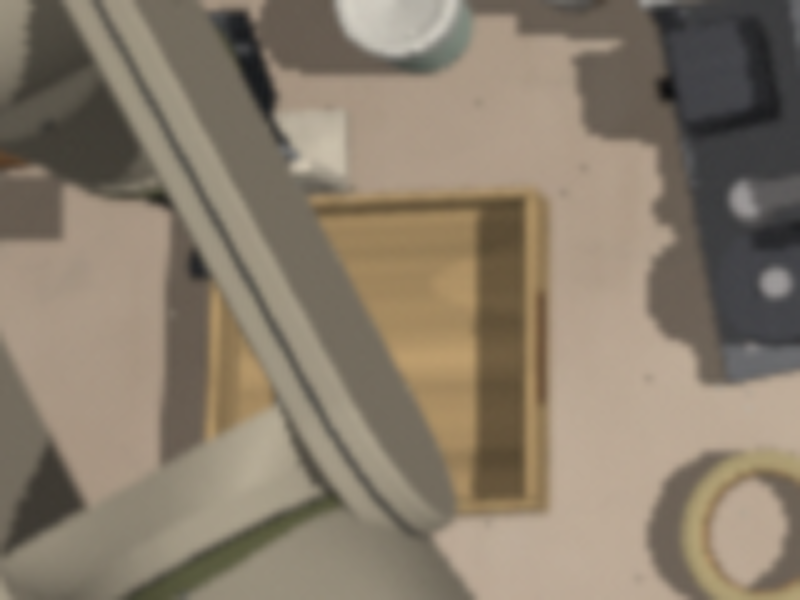

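```bash
python3 - <<'E'
from h import *
np.set_printoptions(precision=1,suppress=True)
crop('top0.png','t0t.png',120,160,280,280,5)
print(onz('top',[[229,198],[229,262]],45),onz('top',[[231,187],[233,251]],45))
E
```

```text
[[575.  240.1  45. ]
 [377.2 246.3  45. ]] [[609.8 232.7  45. ]
 [409.3 233.2  45. ]]
```

View pics/t0t.png

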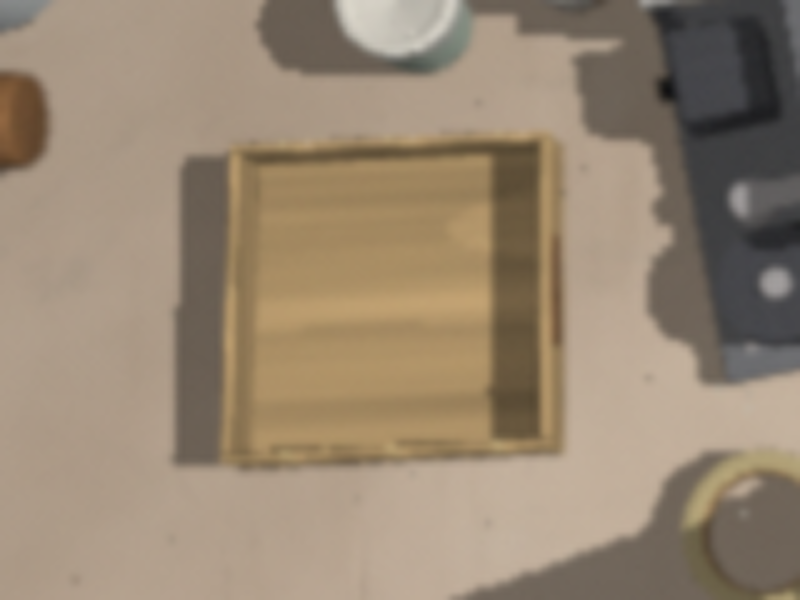

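```bash

python3 -m pendant '[[[0,0,0,0],[0,0,0,0],[0,0,0,0],[0,0,0,0],[0,0,0,0],[0,0,0,0],[0,0,0,0],[0,0,0,0],[0,0,0,0],[0,0,0,0]]]'
python3 -c "
from h import *
s,_=shot('wrist','w25.png');np.save('pics/w25s.npy',np.r_[s['tool_pos'],s['tcp_rot']])
go([545,385,200],-1.6)"
```

```text
time: 48.22
tool_pos: [539.2, 315.9, 292.4]
tcp_rot: [-178.2, -2.6, -1.5]
ft_force: [0.2, -0.3, -0.2]
finger_gap: 6.5
pos [539.1 315.9 292.4] yaw -1.5 gap 5.9 f [-0.5 -0.4 -0.3] t 48.3
units x,y,z: [ 0.21 -3.46  4.62] turn units 0.03
```

View pics/w25.png

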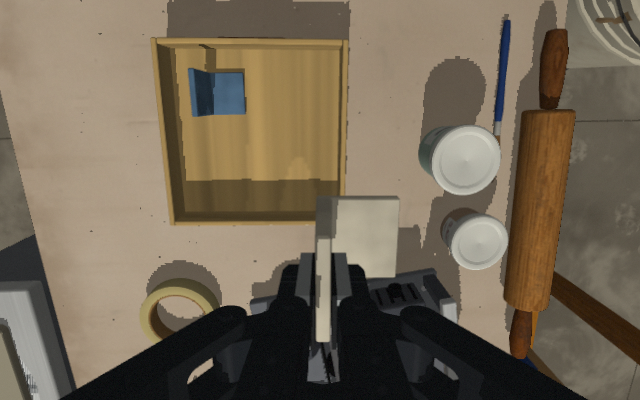

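```bash
python3 - <<'E'
from h import *
np.set_printoptions(precision=1,suppress=True)
v=np.load('pics/w25s.npy'); s=dict(tool_pos=v[:3],tcp_rot=v[3:])
P=onz('wrist',[[151,38],[350,40],[171,225]],45,s)[:,:2]; d=P[1]-P[0]; print(P,(P[1]+P[2])/2,np.linalg.norm(d),np.degrees(np.arctan2(d[1],d[0])))
print(onz('wrist',[[190,68],[195,116]],68,s))
E
```

```text
[[380.5 454.9]
 [579.9 448.3]
 [374.2 257.7]] [477.1 353. ] 199.49623510685277 -1.894251957394723
[[423.  423.1  68. ]
 [422.7 378.1  68. ]]
```

```bash
python3 -c "
from h import *
go([505,396,130],-1.9)"
python3 -m pendant '[[[-0.2,-0.4,0.4,0],[-0.3,-0.6,0.7,0],[-0.3,-0.7,0.9,0],[-0.3,-0.7,0.9,0],[-0.2,-0.7,0.9,0],[-0.1,-0.5,0.9,0],[0,-0.3,0.9,0],[0,0,0.8,0],[0,0,0.5,0],[0,0,0,0]]]'
python3 -c "
from h import *
go([505,396,48],-1.9)"
```

```text
pos [539.1 315.9 292.4] yaw -1.5 gap 5.9 f [-0.5 -0.4 -0.3] t 48.3
units x,y,z: [-1.81 -3.96  8.12] turn units 0.1
time: 49.1
tool_pos: [509.9, 410.7, 138.8]
tcp_rot: [-178.3, -2.3, -1.2]
ft_force: [-0.6, -0.4, -1.0]
finger_gap: 6.1
pos [509.9 410.7 138.8] yaw -1.2 gap 6.1 f [-0.6 -0.4 -1. ] t 49.1
units x,y,z: [-0.23  0.74  4.54] turn units 0.14
```

```bash

python3 -m pendant '[[[-0.1,0.3,0.2,0.05],[-0.1,0.4,0.4,0.05],[0,0.2,0.6,0],[0,0.1,0.7,0],[0,0,0.7,0],[0,0,0.6,0],[0,0,0.4,0],[0,0,0.2,0],[0,0,0,0],[0,0,0,0]]]'
python3 -c "
from h import *
go([505,396,48],-1.9)"
```

```text
time: 49.93
tool_pos: [509.5, 392.1, 60.0]
tcp_rot: [-178.1, -2.5, -1.8]
ft_force: [-1.0, -0.1, -0.9]
finger_gap: 5.7
pos [509.5 392.1  60. ] yaw -1.8 gap 5.7 f [-1.  -0.1 -0.9] t 49.9
units x,y,z: [-0.23 -0.19  0.6 ] turn units 0.01
```

```bash

python3 -m pendant '[[[-0.15,-0.05,0.2,0],[-0.1,0,0.2,0],[0,0,0.1,0],[0,0,0.05,0],[0,0,0.03,0],[0,0,0,0],[0,0,0,0],[0,0,0,0],[0,0,0,0],[0,0,0,0]]]'
python3 -c "
from h import *
go([505,396,48],-1.9)"
```

```text
time: 50.77
tool_pos: [506.4, 395.5, 50.6]
tcp_rot: [-177.9, -2.8, -1.8]
ft_force: [0.0, -0.1, -0.5]
finger_gap: 6.1
pos [506.4 395.5  50.6] yaw -1.8 gap 6.1 f [ 0.  -0.1 -0.5] t 50.8
units x,y,z: [-0.07 -0.02  0.13] turn units 0.02
```

```bash

python3 -m pendant '[[[0,0,0.1,0],[0,0,0.08,0],[0,0,0.03,0],[0,0,0.03,0],[0,0,0,0],[0,0,0,0],[0,0,0,0],[0,0,0,0],[0,0,0,0],[0,0,0,0]]]'
python3 -m pendant '[[[0,0,0,0],[0,0,0,0],[0,0,0,0],[0,0,0,0],[0,0,-0.1,0],[0,0,-0.3,0],[0,0,-0.6,0],[0,0,-1,0],[0,0,-1,0],[0,0,-1,0]]]' -0.35
python3 -m pendant '[[[0,0.5,-1,0],[0,0.8,-1,0],[0,1,-1,0],[0,1,-1,0],[0,1,-0.5,0],[0,1,0,0],[0,1,0,0],[0,1,0,0],[0,1,0,0],[0,1,0,0]]]'
python3 -c "
from h import *
go([512.3,-287.9,150],28.7)
shot('wrist','w26.png')"
```

```text
time: 51.6
tool_pos: [507.5, 396.2, 47.1]
tcp_rot: [-177.9, -2.9, -1.8]
ft_force: [-0.1, -1.2, 1.2]
finger_gap: 6.1
time: 52.43
tool_pos: [499.8, 390.8, 125.9]
tcp_rot: [-178.2, -2.4, -1.8]
ft_force: [0.6, 0.8, 0.0]
finger_gap: 27.8
time: 53.27
tool_pos: [493.2, 200.4, 237.1]
tcp_rot: [-177.5, -3.8, -1.5]
ft_force: [0.1, -0.4, 0.0]
finger_gap: 27.7
pos [493.2 200.4 237.1] yaw -1.5 gap 27.7 f [ 0.1 -0.4  0. ] t 53.3
units x,y,z: [ 1.59 24.38  4.36] turn units -6.59
```

View pics/w26.png

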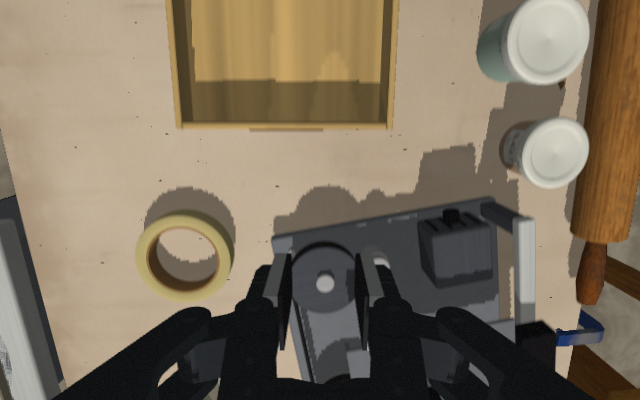

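```bash

python3 -m pendant '[[[0.05,1,0,0],[0.05,1,0,0],[0.05,1,0,0],[0.05,1,0,0],[0.05,1,0,0],[0.05,1,0,0],[0.05,1,0,0],[0.05,1,0,0],[0.05,1,0,0],[0.05,1,0,0]]]'
python3 -m pendant '[[[0.05,1,0,0],[0.05,1,0,0],[0.05,1,0,0],[0.05,1,0,0],[0.05,1,0,0],[0.05,1,0,0],[0.05,1,0,0],[0.05,1,0.2,0],[0.05,1,0.3,0],[0.05,0.8,0.3,0]]]' -0.2
python3 -c "
from h import *
go([512.3,-287.9,150],28.7)"
```

```text
time: 54.15
tool_pos: [498.9, -9.3, 243.3]
tcp_rot: [-177.5, -4.8, -1.4]
ft_force: [-0.3, -0.4, 0.0]
finger_gap: 27.8
time: 54.98
tool_pos: [507.4, -215.5, 235.5]
tcp_rot: [-177.9, -5.8, -1.4]
ft_force: [0.0, -0.1, 1.0]
finger_gap: 34.5
pos [ 507.4 -215.5  235.5] yaw -1.4 gap 34.5 f [ 0.  -0.1  1. ] t 55.0
units x,y,z: [0.33 3.61 4.28] turn units -6.56
```

```bash

python3 -m pendant '[[[1,0.3,0,-1],[1,0.3,0,-1],[1,0.3,0,-1],[1,0.3,0,-1],[1,0,0,-1],[1,0,0,-1],[0,0,0,-0.5],[0,0,0,0],[0,0,0,0],[0,0,0,0]]]'
python3 -c "
from h import *
go([512.3,-287.9,150],28.7)"
```

```text
time: 55.82
tool_pos: [630.3, -223.0, 257.0]
tcp_rot: [178.4, -6.2, 29.5]
ft_force: [0.5, -0.9, -0.4]
finger_gap: 34.2
pos [ 630.3 -223.   257. ] yaw 29.5 gap 34.2 f [ 0.5 -0.9 -0.4] t 55.8
units x,y,z: [-6.73 -0.08  5.35] turn units 0.18
```

```bash

python3 -m pendant '[[[-0.6,0,0.3,0],[-0.7,0,0.4,0],[-0.7,0,0.5,0],[-0.7,0,0.5,0],[-0.7,0,0.5,0],[-0.7,0,0.5,0],[-0.7,0,0.5,0],[-0.7,0,0.5,0],[-0.7,0,0.5,0],[-0.4,0,0.3,0]]]' -0.2
python3 -c "
from h import *
go([512.3,-287.9,110],28.7)"
```

```text
time: 56.65
tool_pos: [519.3, -287.6, 156.6]
tcp_rot: [178.0, -6.5, 28.6]
ft_force: [-0.4, 0.6, -0.1]
finger_gap: 34.0
pos [ 519.3 -287.6  156.6] yaw 28.6 gap 34.0 f [-0.4  0.6 -0.1] t 56.6
units x,y,z: [-0.31 -0.15  2.33] turn units -0.01
```

```bash

python3 -m pendant '[[[-0.2,0,0.4,0],[-0.2,0,0.5,0],[-0.1,0,0.5,0],[-0.1,0,0.5,0],[0,0,0.4,0],[0,0,0.2,0],[0,0,0,0],[0,0,0,0],[0,0,0,0],[0,0,0,0]]]' -0.2
python3 -c "
from h import *
go([511.5,-287.9,46],28.7)
shot('wrist','w27.png')"
```

```text
time: 57.48
tool_pos: [514.3, -291.8, 100.6]
tcp_rot: [178.1, -6.6, 28.4]
ft_force: [-0.1, 0.4, -0.6]
finger_gap: 34.0
pos [ 514.3 -291.8  100.6] yaw 28.4 gap 34.0 f [-0.1  0.4 -0.6] t 57.5
units x,y,z: [-0.03 -0.24  2.73] turn units -0.06
```

View pics/w27.png

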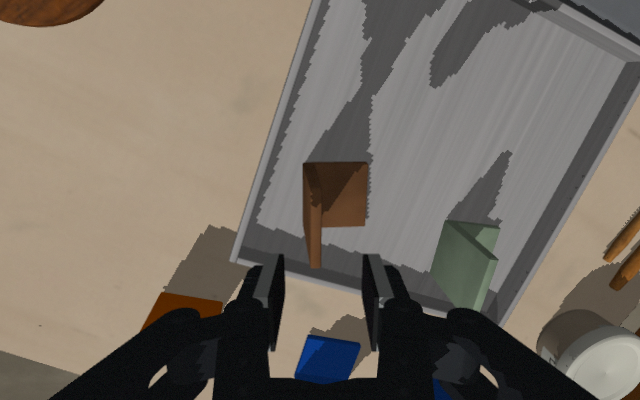

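```bash

python3 -m pendant '[[[-0.1,-0.1,0.3,0],[-0.1,-0.1,0.4,0],[-0.05,0,0.5,0],[-0.05,0,0.5,0],[0,0,0.5,0],[0,0,0.3,0],[0,0,0.1,0],[0,0,0,0],[0,0,0,0],[0,0,0,0]]]' -0.2
python3 -c "
from h import *
go([511.5,-287.9,46],28.7)
shot('wrist','w28.png')"
```

```text
time: 58.37
tool_pos: [512.7, -289.4, 41.9]
tcp_rot: [178.1, -6.5, 28.4]
ft_force: [-0.5, -0.1, 0.1]
finger_gap: 34.0
pos [ 512.7 -289.4   41.9] yaw 28.4 gap 34.0 f [-0.5 -0.1  0.1] t 58.4
units x,y,z: [-0.02 -0.1  -0.2 ] turn units -0.06
```

View pics/w28.png

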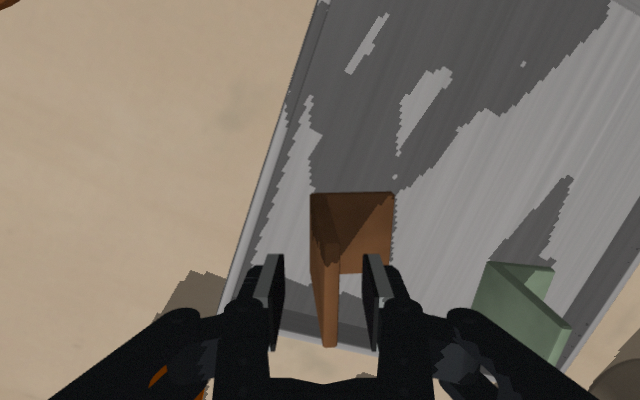

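```bash

python3 -m pendant '[[[0,0,-0.1,0],[0,0,0,0],[0,0,0,0],[0,0,0,0],[0,0,0,0],[0,0,0,0],[0,0,-0.3,0],[0,0,-0.6,0],[0,0,-0.8,0],[0,0,-0.8,0]]]' -1 50
python3 -m pendant '[[[0,0,-0.8,0],[0,0,-0.8,0],[0,0,-0.8,0],[0,0,-0.8,0],[0,0,-0.8,0],[0,0,-0.8,0.5],[0,0,-0.5,1],[0,0,-0.3,1],[0,0,0,1],[0,0,0,1]]]'
python3 -c "
from h import *
go([412,310,220],-1.9)
shot('wrist','w29.png')"
```

```text
time: 59.25
tool_pos: [505.0, -289.6, 95.1]
tcp_rot: [178.3, -6.4, 28.4]
ft_force: [-1.0, -1.3, -0.7]
finger_gap: 6.2
time: 60.08
tool_pos: [492.2, -294.9, 230.5]
tcp_rot: [-179.9, -7.2, 7.0]
ft_force: [0.4, 0.0, -0.4]
finger_gap: 6.1
pos [ 492.2 -294.9  230.5] yaw 7.0 gap 6.1 f [ 0.4  0.  -0.4] t 60.1
units x,y,z: [ -0.28 -30.51   0.53] turn units 1.95
```

View pics/w29.png

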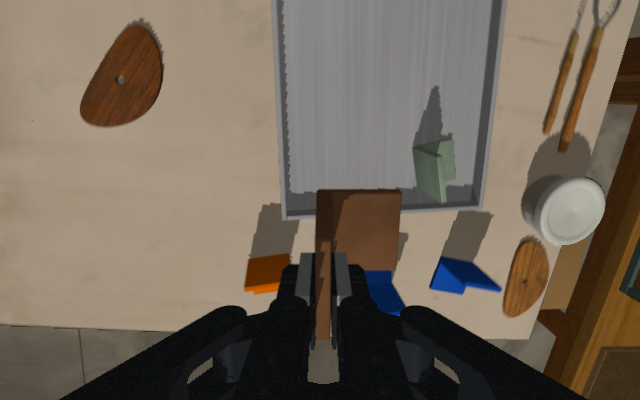

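```bash

python3 -m pendant '[[[0.1,-0.5,0,0.4],[0.1,-0.9,0,0.4],[0.1,-0.9,0,0.4],[0.05,-0.9,0,0.4],[0,-0.9,0,0.2],[0,-0.9,0,0],[0,-0.9,0,0],[0,-0.9,0,0],[0,-0.9,0,0],[0,-0.9,0,0]]]'
python3 -m pendant '[[[-0.15,-0.9,0,0],[-0.15,-0.9,0,0],[-0.15,-0.9,0,0],[-0.15,-0.9,0,0],[-0.15,-0.9,0,0],[-0.15,-0.9,0,0],[-0.15,-0.9,0,0],[-0.15,-0.9,0,0],[-0.15,-0.9,0,0],[-0.15,-0.9,0,0]]]'
python3 -c "
from h import *
go([412,310,220],-1.9)"
```

```text
time: 60.97
tool_pos: [495.4, -119.5, 242.6]
tcp_rot: [-179.2, -7.5, -1.3]
ft_force: [-0.8, 0.8, 0.6]
finger_gap: 5.9
time: 61.8
tool_pos: [463.9, 69.5, 248.6]
tcp_rot: [-179.4, -7.9, 0.0]
ft_force: [1.4, 1.0, -0.6]
finger_gap: 6.5
pos [463.9  69.5 248.6] yaw 0.0 gap 6.5 f [ 1.4  1.  -0.6] t 61.8
units x,y,z: [ -2.59 -12.03   1.43] turn units 0.41
```

```bash

python3 -m pendant '[[[-0.2,-0.9,0,0.1],[-0.2,-0.9,0,0.1],[-0.2,-0.9,0,0.1],[-0.2,-0.9,0,0.1],[-0.2,-0.9,0,0.1],[-0.2,-0.9,0,0],[-0.2,-0.9,0,0],[-0.2,-0.9,0,0],[-0.2,-0.9,0,0],[-0.2,-0.5,0,0]]]'
python3 -c "
from h import *
go([412,310,130],-1.9)
s,_=shot('wrist','w30.png');np.save('pics/w30s.npy',np.r_[s['tool_pos'],s['tcp_rot']])"
```

```text
time: 62.63
tool_pos: [422.6, 251.2, 253.3]
tcp_rot: [-179.1, -8.3, -1.2]
ft_force: [1.0, -0.2, -0.3]
finger_gap: 6.2
pos [422.6 251.2 253.3] yaw -1.2 gap 6.2 f [ 1.  -0.2 -0.3] t 62.6
units x,y,z: [-0.59 -2.93  6.16] turn units 0.16
```

View pics/w30.png

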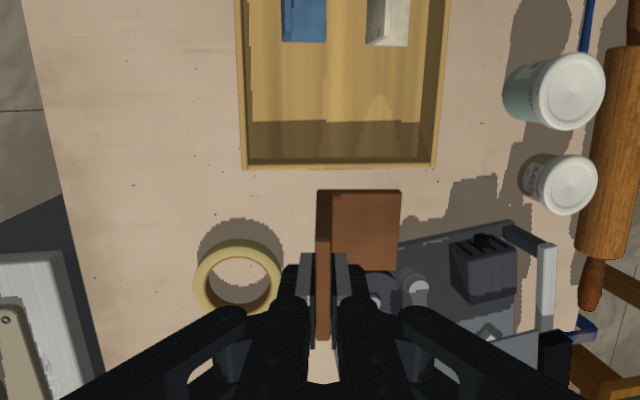

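```bash
python3 - <<'E'
from h import *
np.set_printoptions(precision=1,suppress=True)
v=np.load('pics/w30s.npy'); s=dict(tool_pos=v[:3],tcp_rot=v[3:])
print(onz('wrist',[[245,169],[437,167]],45,s))
E
python3 -m pendant '[[[-0.1,-0.3,0.3,0.05],[-0.1,-0.5,0.4,0.05],[-0.1,-0.6,0.6,0],[-0.1,-0.6,0.7,0],[-0.1,-0.5,0.7,0],[-0.1,-0.2,0.7,0],[-0.1,0,0.7,0],[0,0,0.5,0],[0,0,0.2,0],[0,0,0,0]]]'
python3 -c "
from h import *
go([412,310,55],-1.9)"
```

```text
[[375.5 258.6  45. ]
 [573.1 251.4  45. ]]
time: 63.52
tool_pos: [422.8, 311.0, 150.7]
tcp_rot: [-179.0, -8.3, -1.4]
ft_force: [-0.8, -0.6, -0.6]
finger_gap: 5.9
pos [422.8 311.  150.7] yaw -1.4 gap 5.9 f [-0.8 -0.6 -0.6] t 63.5
units x,y,z: [-0.54  0.06  4.79] turn units 0.11
```

```bash

python3 -m pendant '[[[-0.2,0,0.3,0.05],[-0.2,0,0.5,0.05],[-0.2,0,0.6,0],[-0.2,0,0.6,0],[-0.1,0,0.6,0],[-0.1,0,0.6,0],[-0.1,0,0.4,0],[-0.1,0,0.3,0],[0,0,0.1,0],[0,0,0,0]]]'
python3 -c "
from h import *
go([412,310,46],-1.9)
shot('wrist','w31.png')"
```

```text
time: 64.35
tool_pos: [411.9, 313.3, 65.8]
tcp_rot: [-178.7, -8.7, -2.2]
ft_force: [0.3, 0.1, -0.5]
finger_gap: 6.1
pos [411.9 313.3  65.8] yaw -2.2 gap 6.1 f [ 0.3  0.1 -0.5] t 64.3
units x,y,z: [0.01 0.17 0.99] turn units -0.06
```

View pics/w31.png

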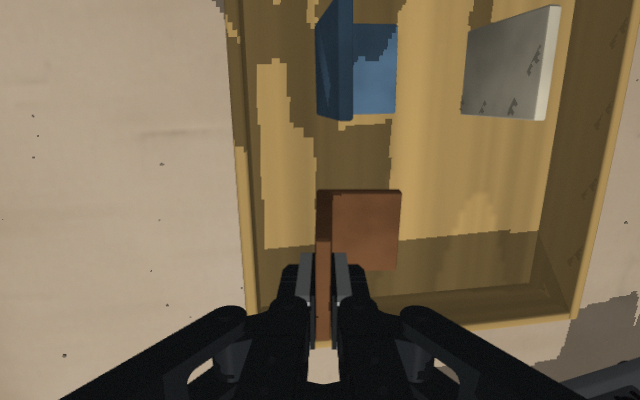

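```bash

python3 -m pendant '[[[0.1,0,0.3,0],[0.05,0,0.3,0],[0,0,0.2,0],[0,0,0.05,0],[0,0,0.03,0],[0,0,0,0],[0,0,0,0],[0,0,0,0],[0,0,0,0],[0,0,0,0]]]'
python3 -c "
from h import *
go([416,310,46],-1.9)"
```

```text
time: 65.23
tool_pos: [420.5, 314.9, 50.3]
tcp_rot: [-178.5, -9.0, -2.2]
ft_force: [-0.0, -0.0, -1.1]
finger_gap: 6.0
pos [420.5 314.9  50.3] yaw -2.2 gap 6.0 f [-0.  -0.  -1.1] t 65.2
units x,y,z: [-0.21  0.25  0.22] turn units -0.07
```

```bash

python3 -m pendant '[[[-0.1,0.1,0.1,0],[0,0,0.08,0],[0,0,0.03,0],[0,0,0.03,0],[0,0,0,0],[0,0,0,0],[0,0,0,0],[0,0,0,0],[0,0,0,0],[0,0,0,0]]]'
python3 -c "
from h import *
go([416,310,46],-1.9)"
```

```text
time: 66.07
tool_pos: [420.0, 313.5, 47.0]
tcp_rot: [-178.4, -9.1, -2.2]
ft_force: [-0.9, -0.8, 1.1]
finger_gap: 6.1
pos [420.  313.5  47. ] yaw -2.2 gap 6.1 f [-0.9 -0.8  1.1] t 66.1
units x,y,z: [-0.19  0.18  0.05] turn units -0.07
```

```bash

python3 -m pendant '[[[0,0,0,0],[0,0,0,0],[0,0,0,0],[0,0,0,0],[0,0,0,0],[0.05,0,-0.3,0],[0.05,0,-0.5,0],[0.1,0,-0.7,0],[0.1,0,-0.7,0],[0.1,0,-0.7,0]]]' -0.4
python3 -m pendant '[[[0.1,0,-0.7,0],[0.1,0,-0.7,0],[0.1,0,-0.7,0],[0.1,0.2,-0.7,0],[0.1,0.4,-0.7,0],[0.3,0.7,-0.7,0],[0.3,0.8,-0.3,0],[0.3,0.8,0,0],[0.3,0.8,0,0],[0.3,0.8,0,0]]]'
python3 -c "
from h import *
go([622,-280,200],18)
shot('wrist','w32.png')"
```

```text
time: 66.9
tool_pos: [415.9, 310.2, 105.6]
tcp_rot: [-178.7, -8.7, -2.2]
ft_force: [0.2, -0.5, -0.1]
finger_gap: 25.6
time: 67.73
tool_pos: [440.4, 218.2, 220.7]
tcp_rot: [-178.1, -9.6, -1.9]
ft_force: [-0.4, -0.0, 0.9]
finger_gap: 26.0
pos [440.4 218.2 220.7] yaw -1.9 gap 26.0 f [-0.4 -0.   0.9] t 67.7
units x,y,z: [ 9.91 24.59  1.04] turn units -4.34
```

View pics/w32.png

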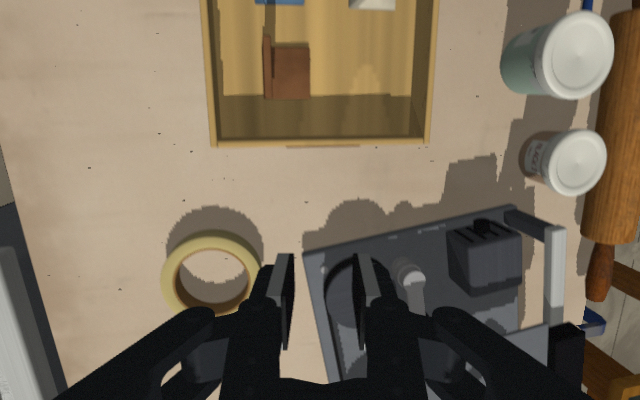

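```bash

python3 -m pendant '[[[0.35,0.9,0,0],[0.35,0.9,0,0],[0.35,0.9,0,0],[0.35,0.9,0,0],[0.35,0.9,0,0],[0.35,0.9,0,0],[0.35,0.9,0,0],[0.35,0.9,0,0],[0.35,0.9,0,0],[0.35,0.9,0,0]]]' -0.2
python3 -m pendant '[[[0.4,0.9,0,0],[0.4,0.9,0,0],[0.4,0.9,0,0],[0.4,0.9,0,0],[0.4,0.9,0,0],[0.4,0.9,0,0],[0.4,0.9,0,0],[0.4,0.9,0,-0.3],[0.4,0.9,0,-0.7],[0.4,0.9,0,-0.7]]]' 
python3 -c "
from h import *
go([622,-280,150],18)"
```

```text
time: 68.62
tool_pos: [506.7, 28.7, 238.6]
tcp_rot: [-177.9, -10.3, -1.8]
ft_force: [0.6, 0.1, 0.1]
finger_gap: 34.4
time: 69.45
tool_pos: [585.2, -160.4, 258.2]
tcp_rot: [-179.5, -10.9, 6.3]
ft_force: [0.3, -0.4, 0.7]
finger_gap: 33.9
pos [ 585.2 -160.4  258.2] yaw 6.3 gap 33.9 f [ 0.3 -0.4  0.7] t 69.5
units x,y,z: [1.17 6.14 5.41] turn units -2.54
```

```bash

python3 -m pendant '[[[0,0.6,0.2,-0.4],[0,0.8,0.3,-0.4],[0,0.8,0.4,-0.4],[0,0.8,0.4,-0.4],[0,0.8,0.5,-0.4],[0,0.8,0.5,-0.3],[0,0.6,0.5,0],[0,0.4,0.5,0],[0,0.1,0.3,0],[0,0,0,0]]]' 
python3 -c "
from h import *
go([622,-280,120],18)
shot('wrist','w33.png')"
```

```text
time: 70.28
tool_pos: [628.0, -277.4, 197.5]
tcp_rot: [177.9, -11.2, 17.9]
ft_force: [-0.2, -0.2, -0.4]
finger_gap: 34.4
pos [ 628.  -277.4  197.5] yaw 17.9 gap 34.4 f [-0.2 -0.2 -0.4] t 70.3
units x,y,z: [-0.32  0.03  3.88] turn units -0.03
```

View pics/w33.png

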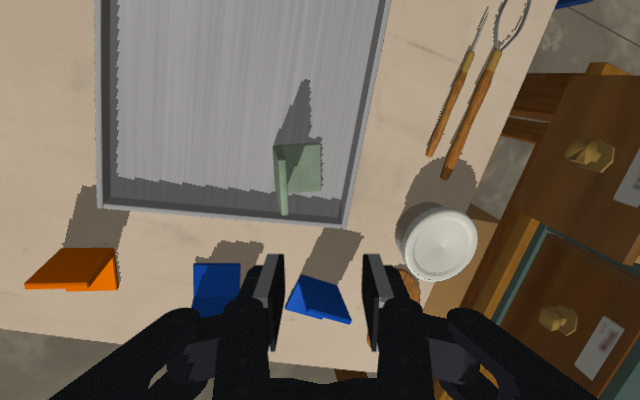

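```bash

python3 -m pendant '[[[-0.1,0,0.3,0],[-0.2,0,0.5,0],[-0.2,0,0.6,0],[-0.2,0,0.6,0],[-0.2,0,0.6,0],[-0.1,0,0.6,0],[-0.1,0,0.5,0],[0,0,0.2,0],[0,0,0,0],[0,0,0,0]]]' 
python3 -c "
from h import *
go([622,-280,47],18)"
```

```text
time: 71.17
tool_pos: [621.3, -279.0, 109.6]
tcp_rot: [178.0, -11.2, 18.0]
ft_force: [-0.2, 0.9, -1.0]
finger_gap: 34.2
pos [ 621.3 -279.   109.6] yaw 18.0 gap 34.2 f [-0.2  0.9 -1. ] t 71.2
units x,y,z: [0.02 0.06 3.13] turn units -0.0
```

```bash

python3 -m pendant '[[[-0.1,0.03,0.3,0],[-0.1,0.03,0.5,0],[-0.1,0,0.5,0],[-0.1,0,0.5,0],[-0.1,0,0.5,0],[-0.05,0,0.4,0],[0,0,0.2,0],[0,0,0,0],[0,0,0,0],[0,0,0,0]]]' 
python3 -c "
from h import *
go([622,-280,47],18)
shot('wrist','w34.png')"
```

```text
time: 72.0
tool_pos: [623.7, -282.7, 45.0]
tcp_rot: [177.9, -11.2, 18.0]
ft_force: [0.3, 0.5, 0.5]
finger_gap: 34.5
pos [ 623.7 -282.7   45. ] yaw 18.0 gap 34.5 f [0.3 0.5 0.5] t 72.0
units x,y,z: [-0.04 -0.16 -0.1 ] turn units -0.0
```

View pics/w34.png

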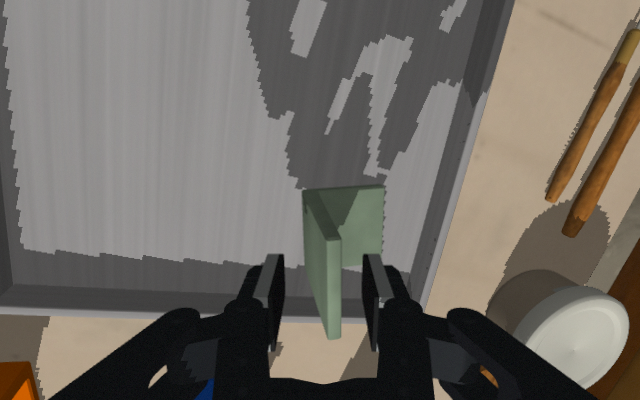

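Upright is between the pads; close and lift.

```bash

python3 -m pendant '[[[0,-0.1,0,0],[0,0,0,0],[0,0,0,0],[0,0,0,0],[0,0,0,0],[0,0,0,0],[0.03,0,-0.2,0],[0.1,0,-0.5,0],[0.1,0,-0.8,0],[0.1,0,-0.8,0]]]' -1 50
python3 -m pendant '[[[0,0,-0.8,0],[0,0,-0.8,0],[0,0,-0.8,0],[0,0,-0.8,0],[0,0,-0.8,0],[0,0,-0.8,0.5],[-0.2,-0.5,-0.5,1],[-0.2,-0.8,-0.3,1],[-0.2,-0.8,0,1],[-0.2,-0.8,0,0.7]]]'
python3 -c "
from h import *
go([502,307,220],-1.9)
shot('wrist','w35.png')"
```

```text
time: 72.88
tool_pos: [618.6, -278.6, 91.9]
tcp_rot: [178.1, -11.1, 18.0]
ft_force: [0.1, 0.8, 0.4]
finger_gap: 6.0
time: 73.72
tool_pos: [574.4, -230.0, 220.8]
tcp_rot: [-178.5, -11.9, -2.5]
ft_force: [-0.2, -0.1, -0.6]
finger_gap: 6.2
pos [ 574.4 -230.   220.8] yaw -2.5 gap 6.2 f [-0.2 -0.1 -0.6] t 73.7
units x,y,z: [ -4.78 -26.67   0.04] turn units -0.13
```

View pics/w35.png

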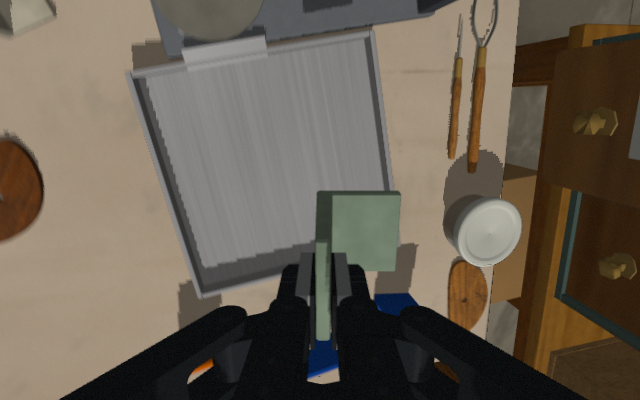

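```bash

python3 -m pendant '[[[-0.2,-0.8,-0.1,0],[-0.2,-0.9,-0.1,0],[-0.2,-0.9,-0.1,0],[-0.2,-0.9,-0.1,0],[-0.2,-0.9,-0.1,0],[-0.2,-0.9,0,0],[-0.2,-0.9,0,0],[-0.2,-0.9,0,0],[-0.2,-0.9,0,0],[-0.2,-0.9,0,0]]]'
python3 -m pendant '[[[-0.15,-0.9,0,0],[-0.15,-0.9,0,0],[-0.15,-0.9,0,0],[-0.15,-0.9,0,0],[-0.15,-0.9,0,0],[-0.15,-0.9,0,0],[-0.15,-0.9,0,0],[-0.15,-0.9,0,0],[-0.15,-0.9,0,0],[-0.15,-0.9,0,0]]]'
python3 -c "
from h import *
go([502,307,220],-1.9)"
```

```text
time: 74.6
tool_pos: [538.9, -42.8, 238.8]
tcp_rot: [-178.7, -12.5, -2.6]
ft_force: [0.5, 0.3, -0.9]
finger_gap: 5.9
time: 75.43
tool_pos: [514.9, 147.2, 247.3]
tcp_rot: [-178.6, -13.2, -2.5]
ft_force: [0.6, -0.8, -0.3]
finger_gap: 6.1
pos [514.9 147.2 247.3] yaw -2.5 gap 6.1 f [ 0.6 -0.8 -0.3] t 75.4
units x,y,z: [-0.99 -7.96  1.37] turn units -0.12
```

```bash

python3 -m pendant '[[[-0.1,-0.8,0,0],[-0.1,-0.8,0,0],[-0.1,-0.8,0,0],[-0.1,-0.8,0,0],[-0.1,-0.8,0,0],[-0.1,-0.7,0,0],[-0.1,-0.2,0,0],[0,0,0,0],[0,0,0,0],[0,0,0,0]]]'
python3 -c "
from h import *
go([502,307,140],-1.9)
s,_=shot('wrist','w36.png');np.save('pics/w36s.npy',np.r_[s['tool_pos'],s['tcp_rot']])"
```

```text
time: 76.27
tool_pos: [503.1, 253.6, 255.5]
tcp_rot: [-178.4, -13.7, -2.1]
ft_force: [-0.4, -0.2, -0.8]
finger_gap: 6.2
pos [503.1 253.6 255.5] yaw -2.1 gap 6.2 f [-0.4 -0.2 -0.8] t 76.3
units x,y,z: [-0.16 -2.67  5.78] turn units -0.05
```

View pics/w36.png

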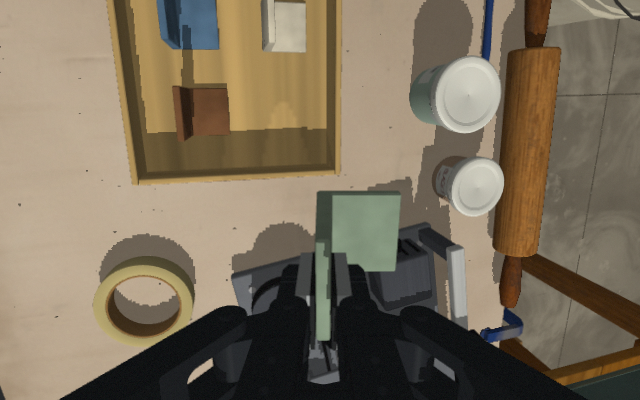

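```bash
python3 - <<'E'
from h import *
np.set_printoptions(precision=1,suppress=True)
v=np.load('pics/w36s.npy'); s=dict(tool_pos=v[:3],tcp_rot=v[3:])
print(onz('wrist',[[136,184],[341,174]],45,s), onz('wrist',[[178,86],[184,140],[264,5],[268,50]],67,s))
E
python3 -m pendant '[[[-0.1,-0.3,0.3,0],[-0.1,-0.4,0.5,0],[-0.15,-0.5,0.6,0],[-0.15,-0.5,0.6,0],[-0.15,-0.5,0.7,0],[-0.15,-0.3,0.7,0],[-0.15,-0.1,0.7,0],[-0.1,0,0.7,0],[-0.1,0,0.4,0],[0,0,0,0]]]'
python3 -c "
from h import *
go([502,307,60],-1.9)"
```

```text
[[376.3 257.8  45. ]
 [572.2 250.7  45. ]] [[427.6 341.3  67. ]
 [426.6 296.9  67. ]
 [503.1 403.   67. ]
 [503.9 368.1  67. ]]
time: 77.15
tool_pos: [504.4, 313.7, 133.9]
tcp_rot: [-178.6, -13.3, -2.2]
ft_force: [-0.0, -1.0, -1.1]
finger_gap: 6.0
pos [504.4 313.7 133.9] yaw -2.2 gap 6.0 f [-0.  -1.  -1.1] t 77.2
units x,y,z: [-0.11  0.34  3.69] turn units -0.06
```

```bash

python3 -m pendant '[[[-0.15,0.1,0.3,0],[-0.15,0.15,0.5,0],[-0.15,0.1,0.6,0],[-0.15,0,0.6,0],[-0.1,0,0.5,0],[-0.1,0,0.4,0],[-0.05,0,0.2,0],[0,0,0.1,0],[0,0,0,0],[0,0,0,0]]]'
python3 -c "
from h import *
go([502,307,46],-1.9)
shot('wrist','w37.png')"
```

```text
time: 77.98
tool_pos: [502.6, 308.3, 62.9]
tcp_rot: [-178.6, -13.4, -2.2]
ft_force: [0.2, 0.2, -0.1]
finger_gap: 5.9
pos [502.6 308.3  62.9] yaw -2.2 gap 5.9 f [ 0.2  0.2 -0.1] t 78.0
units x,y,z: [-0.03  0.06  0.84] turn units -0.07
```

View pics/w37.png

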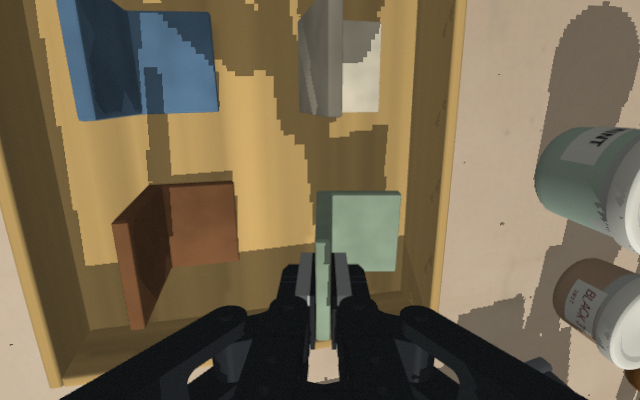

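All clear around it; lower the rest.

```bash

python3 -m pendant '[[[-0.05,0,0.25,0],[-0.05,0,0.25,0],[0,0,0.15,0],[0,0,0.05,0],[0,0,0.03,0],[0,0,0,0],[0,0,0,0],[0,0,0,0],[0,0,0,0],[0,0,0,0]]]'
python3 -c "
from h import *
go([502,307,46],-1.9)"
```

```text
time: 78.87
tool_pos: [505.9, 309.6, 49.2]
tcp_rot: [-178.4, -13.6, -2.2]
ft_force: [-0.3, 0.3, -1.2]
finger_gap: 6.1
pos [505.9 309.6  49.2] yaw -2.2 gap 6.1 f [-0.3  0.3 -1.2] t 78.9
units x,y,z: [-0.19  0.14  0.16] turn units -0.07
```

```bash

python3 -m pendant '[[[-0.05,0,0.12,0],[0,0,0.06,0],[0,0,0.03,0],[0,0,0.02,0],[0,0,0,0],[0,0,0,0],[0,0,0,0],[0,0,0,0],[0,0,0,0],[0,0,0,0]]]'
python3 -m pendant '[[[0,0,0,0],[0,0,0,0],[0,0,0,0],[0,0,0,0],[0.03,0,-0.1,0],[0.07,0,-0.3,0],[0.1,0,-0.5,0],[0.15,0,-0.7,0],[0.15,0,-0.7,0],[0.15,0,-0.7,0]]]' -0.4
python3 -m pendant '[[[0.15,0,-0.7,0],[0.15,0.3,-0.7,0],[0.15,0.6,-0.7,0],[0.1,0.8,-0.7,0],[0,0.8,-0.7,0],[-0.2,0.8,-0.4,0],[-0.2,0.8,0,0],[-0.2,0.5,0,0],[0,0,0,0],[0,0,0,0]]]'
python3 -c "
from h import *
go([502,307,46],-1.9)
s,_=shot('wrist','w38.png')"
```

```text
time: 79.7
tool_pos: [508.5, 311.1, 48.2]
tcp_rot: [-178.3, -13.9, -2.2]
ft_force: [-1.1, -0.0, 2.0]
finger_gap: 5.8
time: 80.53
tool_pos: [503.6, 307.7, 109.3]
tcp_rot: [-178.5, -13.5, -2.2]
ft_force: [1.2, -0.3, -0.0]
finger_gap: 25.8
time: 81.37
tool_pos: [484.1, 213.3, 204.9]
tcp_rot: [-177.9, -14.6, -2.2]
ft_force: [-0.1, 0.3, 0.2]
finger_gap: 25.4
pos [484.1 213.3 204.9] yaw -2.2 gap 25.4 f [-0.1  0.3  0.2] t 81.4
units x,y,z: [ 0.72 -4.72  7.94] turn units -0.06
```

View pics/w38.png

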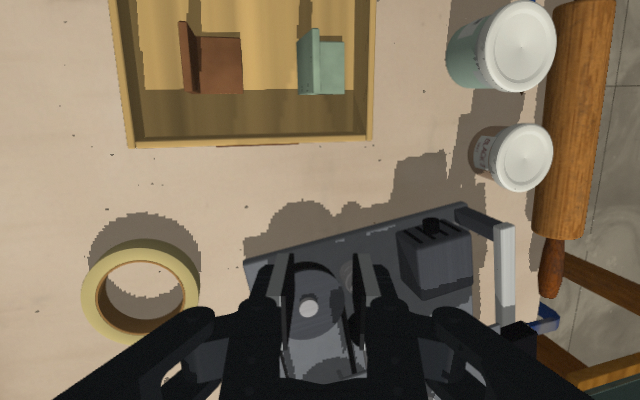

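```bash

python3 -m pendant '[[[-0.1,0.9,-0.3,0],[-0.1,0.9,-0.3,0],[-0.1,0.9,-0.3,0],[-0.1,0.9,-0.3,0],[-0.1,0.9,-0.3,0],[-0.1,0.9,-0.3,0],[-0.1,0.9,-0.3,0],[-0.1,0.9,0,0],[-0.1,0.9,0,0],[-0.1,0.9,0,0]]]'
python3 -m pendant '[[[-0.1,0.9,0,0],[-0.1,0.9,0,0],[-0.1,0.9,0,0],[-0.1,0.9,0,0],[-0.1,0.9,0,0],[-0.1,0.9,0,0],[-0.1,0.9,0,0],[-0.1,0.6,0,0],[0,0,0,0],[0,0,0,0]]]'
python3 -c "
from h import *
s,_=shot('wrist','w39.png');shot('top','t39.png');shot('scene','s39.png');print(s['tool_pos'],s['time'])"
```

```text
time: 82.25
tool_pos: [449.8, 35.8, 237.8]
tcp_rot: [-177.8, -14.6, -1.4]
ft_force: [-0.5, -0.4, 0.0]
finger_gap: 25.5
time: 83.08
tool_pos: [434.4, -106.5, 230.5]
tcp_rot: [-177.7, -14.6, -1.2]
ft_force: [-0.5, -0.5, -0.2]
finger_gap: 25.7
[ 434.43187965 -106.4976614   230.54597902] 83.0833
```

View pics/w39.png

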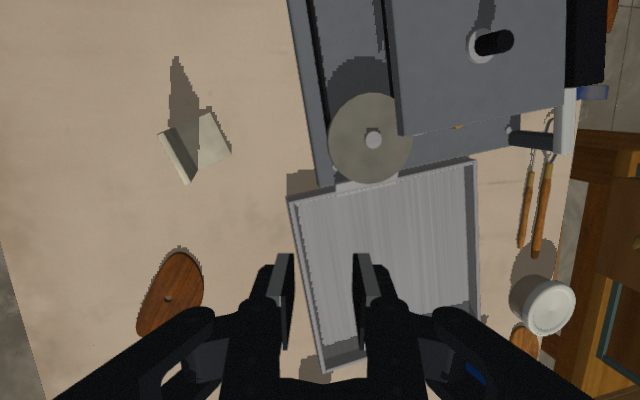

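View pics/t39.png

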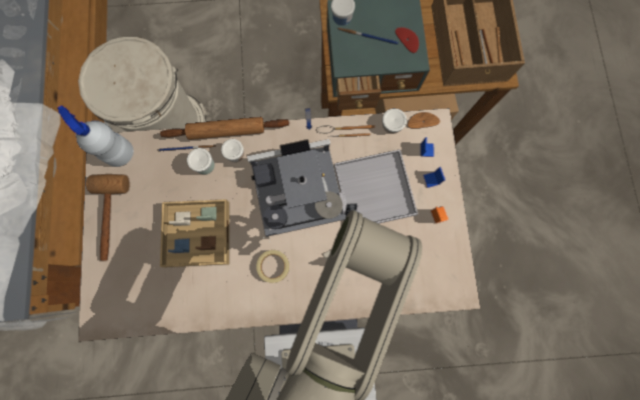

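View pics/s39.png

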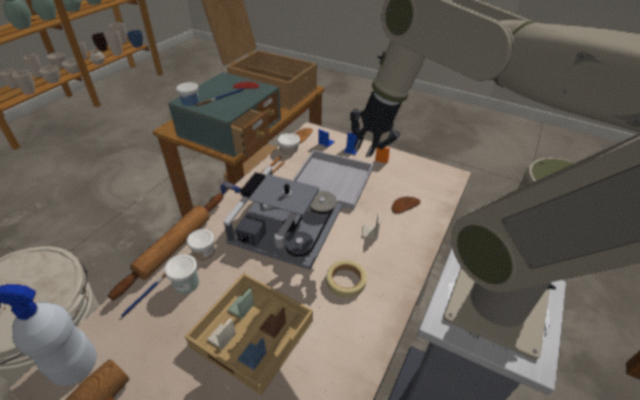

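```bash
python3 - <<'E'
from h import *
for f in('top0.png','t39.png'):
    im=cv2.imread('pics/'+f)[170:190,292:310].max(2); ys,xs=np.where(im<45); print(f,xs.mean()+292,ys.mean()+170,len(xs))
a=cv2.imread('pics/top0.png')[130:280,240:440];b=cv2.imread('pics/t39.png')[130:280,240:440]
cv2.imwrite('pics/cmp.png',cv2.resize(np.vstack([a,b]),None,fx=2,fy=2,interpolation=cv2.INTER_CUBIC))
E
```

```text
top0.png 300.2857142857143 179.07142857142858 14
t39.png 301.4 179.06666666666666 15
```

View pics/cmp.png

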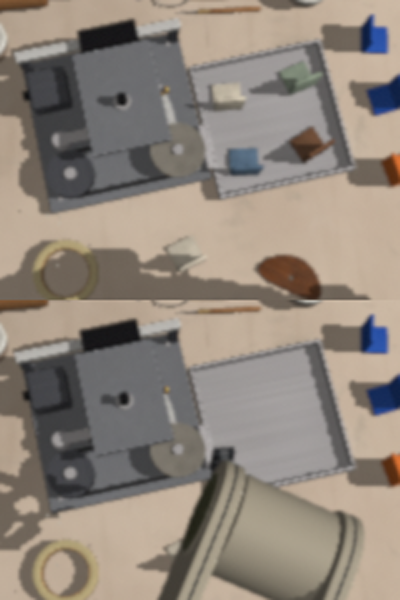

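```bash
python3 -c "
from h import *
print(hand_in(), sense()['time'])"
```

```text
the job is handed in; nothing more can be done
the job is handed in; nothing more can be done
```

The job is done and handed in at about 83 s of the 200 s allowed; `hand_in()` gave no verdict.

**What I did**
- **Guard and tensioner:** I slid the guard about 129 mm open, until it hit its stop. I then pinched the post and pulled the arm to the brass tab, which I measured at about 14.5°. After the hold I let the arm return to rest and pushed the guard shut against its stop.
- **Tiles:** I moved all four tray tiles (slate-blue, cream, brown, green) into the tote. The tote was knocked about 40 mm aside partway through, so I measured it again and placed the last three tiles at its new position.

**Last checks**
- **Tiles and bystanders:** The final pictures show the tray empty and all four tiles standing in a level tote. The tape, tubs and far tools look unmoved. The spare tile and wooden rib look in place in the wrist and scene views, but I did not measure any of these.
- **Guard:** It is shut, with the knob about 1 pixel (3 mm) from its starting pixel, on the shut side.
- **Tensioner hold:** From about 15.5 s to 21 s, camera measurements put the post at 14.8–15.7°, at most about 3 mm past the tab. The tab was hidden behind a finger pad during the hold, so I worked this out from the scale marks. The gripper's own position read about 0.7–1.2° less than the camera because the tool was tilted. Even its lowest reading, 13.3°, is about 3 mm from the tab.
- **Tensioner at rest:** I saw it back at rest before shutting the guard; the shut guard hides it now.
- **Tool tilt:** The tilt grew to about 14° by the end. It did not upset any placement.

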